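# Empty a press mould behind a tab-lock keeper

## Robot

A 6-joint arm with a two-finger parallel gripper is mounted at the origin on a cart in front of the work surface, level with it; the furniture and walls round the work are solid. World frame = base frame: x ahead of the robot, y to its left, z up, the work surface at z = 0. Lengths are in m, angles in rad, forces in N, time in s.
With the tool pointing down it reaches from about 0.3 to 0.75 m from the base axis. Payload 8.5 kg.
Tool frame: the origin (TCP) lies on the centre line of the jaws, within the pads' length; the fingertips stand 14 mm ahead of it and the grasp point (between the pads) lies 5 mm behind it (ctrl.tcp_to_tips is the distance from the TCP to the fingertips, in m); z points along the fingers, y is the line along which they close (so a half turn about z gives the same grasp; the last joint's range is limited). The gripper opens to 88 mm and grips with 3 to 60 N. Pads are 18 mm wide; open, the fingers measure 123 mm over their backs; the gripper's body (75 mm by 187 mm) begins 45 mm behind the grasp point.
Start: joints at [1.054, 0.381, 1.297, -0, 1.464, -0.215], TCP at [0.163, 0.525, 0.253] pointing down, gripper open.
Joint ranges: [-3.11, 3.11], [-0.89, 2.33], [0.22, 2.48], [-1.42, 4.56], [0.17, 2.85], [-2.88, 2.88]. Speed limits (rad/s): [2.39, 2.39, 3.14, 3.14, 3.14, 3.14].

## Interface

Orientations are given as [roll, pitch, yaw] about the fixed x, y, z axes, in that order (R = Rz(yaw) Ry(pitch) Rx(roll)).
In Python, from plant import ctrl, imaging, job gives the robot as it stands.
- The arm moves only by the tool carry_out, never from a script. Its argument "targets" is a list of rows, each a list of 3 entries, a list of its own where there are three numbers: the turn, a rotation vector about the tool's x, y, z in units of 0.12 rad (1.0 is 0.12 rad), then the shift along the tool's x, y, z in units of 5 cm (1.0 is 5 cm), then the opening, from -1 (shut) to 1 (fully open). In form: [[[ax, ay, az], [x, y, z], claw], ...]. A call has 1 to 5 rows; each row shifts and turns the commanded pose from where the row before left it, along the tool's axes as they then stand; what a row does not reach is not made up. A row lasts 1/8 s, in which the tool goes at most 62.5 mm and 10.7 degrees, less where a joint would pass 70% of its speed; a pose out of reach is approached as far as the arm can. A call with a number of a shift or a turn outside -1 to 1 is refused whole. A call with a gripper value outside its range is refused whole. The fingers move at their own pace and stop on an object; "grip_force" is the grip in N (left out, the last holds). Time passes only in rows, so rows that do not move let the fingers close. It gives the time, the measured TCP pose, the force, the opening and the grip force at its end, in the units of the state.
- ctrl.get_state(): the state, without advancing time (a new reading comes with each control period).
- imaging.read_camera(name): name is "scene" or "top" or "wrist"; returns a dict with "img" (384x512x3 uint8, blue, green, red), "z_map" (384x512 float32, m along the optical axis (not along the pixel's ray), 0 where there is no reading), "mtx" (3x3 intrinsics, pixels), "dist_coeffs" ([k1, k2, p1, p2, k3] as OpenCV has them; the pictures are not rectified), "R" (3x3) and "t" (3): a world point X has camera coordinates R X + t; the wrist camera has in their place "mount" (4x4, takes a point from camera to tool coordinates, whose origin is the TCP and whose axes are the flange's). Camera axes: x right, y down, z forward; pixel columns grow to the right and rows downward; lengths in m; the calibration is good to about 2 mm. A picture is of the moment at which its call begins: read the wrist's pose just before it.
- job.hand_in(): hands the job in; it is judged then, once.
The state is a dict: "time_s": time; "q": joint angles; "qd": joint speeds; "tau": joint torques, N m; "tcp_pos": TCP position; "eef_rot": TCP orientation; "wrist_force": force on the tool from outside, world axes, zero at the start; "wrist_torque": the same for the moment, N m; "width": finger opening in m; "finger_force": force on a finger pad.
Only numpy, scipy, OpenCV 4.12 (cv2) and the standard library are available. Lean on these libraries where they do the work, as an engineer would, in place of code of your own. Each camera call takes 0.05 s, during which the arm holds its last target. There are 200 camera calls.

## Task

Pinch in both release tabs of the mould's knob and turn it clockwise as far as it goes, so that the keeper bar locks clear of the pulls. Then lift every glass pull out of the mould and seat each one flat and square in a pocket of its own in the steel nest, nose in the nose slot. When the mould is empty and all pulls are seated, pinch the tabs again and turn the knob all the way back until both tabs spring out and it is locked; leave the other things on the bench where they are.

Things in the scene. Friction and masses are not known exactly. Their poses are not given: they have to be found in the camera images.
- mould: brass press mould, 66 x 218 x 26 mm, fixed; origin at bench level under the knob's axis, y along its row of cavities, z up. Four T-shaped cavities 8 mm deep (floor 18, top 26 mm above the bench) at y = -84, -46, +46, +84 mm, x = 0, noses to -x, about 2 mm play all round; each holds a pull or nothing.
- keeper (a joint): turning of the knob with the steel keeper bar under it, rad; 0 = locked, bar over the row, 3 mm above the pulls; grows clockwise seen from above to the stop at 1.2 = open. Bar 186 x 20 mm, 49 to 55 mm above the bench; knob top at 83 mm. Light friction. Turns only while both tabs are pressed in; at each end they spring out and lock it.
- knob_grip (a point): on the knob's axis at mid height of the tabs, 69 mm above the bench; turns with the knob. Its x axis is the pinch direction (across the bar; the mould's x at 0): tab faces at x = +25 and -25 mm when out, 24 mm wide in y, z -10 to +10 mm. The black core between them is 26 mm in x, 46 mm in y.
- tab_a (a joint): press-in travel of the release tab on the knob's +x side, m: 0 = out, 0.009 = fully in (stop). The dog clears the lock from about 0.005. Spring 3 N at 0 rising to 7 N at 0.009.
- tab_b (a joint): the same for the release tab on the knob's -x side.
- nest: loose dark steel holding nest, 134 x 96 mm (x, y), 14 mm high, 0.9 kg, with four T-shaped pockets 6 mm deep (2 mm play all round); origin under its centre, z up. The nose slot of each pocket points to the nest's -x.
- pocket_1 (a point): middle of a pocket's floor (nest x -30, y -23 mm, 8 mm above its underside), axes as the nest's; a seated pull has its origin here and its x axis along the nest's x.
- pocket_2 (a point): middle of a pocket's floor (nest x -30, y 23 mm, 8 mm above its underside), axes as the nest's; a seated pull has its origin here and its x axis along the nest's x.
- pocket_3 (a point): middle of a pocket's floor (nest x 40, y -23 mm, 8 mm above its underside), axes as the nest's; a seated pull has its origin here and its x axis along the nest's x.
- pocket_4 (a point): middle of a pocket's floor (nest x 40, y 23 mm, 8 mm above its underside), axes as the nest's; a seated pull has its origin here and its x axis along the nest's x.
- pull_1: white opal-glass drawer pull, 40 to 85 g, one of up to four alike: T-shaped foot 8 mm thick, 34 x 30 mm (x, y) with a 12 mm wide nose out to x = -27 mm; on it an upright grip rib 10 mm thick in x, 22 mm long in y, 8 to 28.5 mm high. Origin at the underside, centre of the 34 x 30 mm part; z up. In the mould its nose points to the mould's -x.
- pull_2: white opal-glass drawer pull, 40 to 85 g, one of up to four alike: T-shaped foot 8 mm thick, 34 x 30 mm (x, y) with a 12 mm wide nose out to x = -27 mm; on it an upright grip rib 10 mm thick in x, 22 mm long in y, 8 to 28.5 mm high. Origin at the underside, centre of the 34 x 30 mm part; z up. In the mould its nose points to the mould's -x.
- pull_3: white opal-glass drawer pull, 40 to 85 g, one of up to four alike: T-shaped foot 8 mm thick, 34 x 30 mm (x, y) with a 12 mm wide nose out to x = -27 mm; on it an upright grip rib 10 mm thick in x, 22 mm long in y, 8 to 28.5 mm high. Origin at the underside, centre of the 34 x 30 mm part; z up. In the mould its nose points to the mould's -x.
- pull_4: white opal-glass drawer pull, 40 to 85 g, one of up to four alike: T-shaped foot 8 mm thick, 34 x 30 mm (x, y) with a 12 mm wide nose out to x = -27 mm; on it an upright grip rib 10 mm thick in x, 22 mm long in y, 8 to 28.5 mm high. Origin at the underside, centre of the 34 x 30 mm part; z up. In the mould its nose points to the mould's -x.
- paint_jar: blue-lidded jar, 48 mm across, 63 mm high; bystander, origin at the centre of its underside.
- cork: cork block 45 x 60 x 35 mm; bystander, origin at the centre of its underside.
- marver: black graphite block 50 x 70 x 22 mm; bystander, origin at the centre of its underside.
There are look-alikes about, which are no part of the job. What is shaped like the pull_1 but orange is not meant.

How it is judged:
By the outcome, as a careful person would: the job done as asked, in the order asked, and still so for the second after the job is handed in, with the robot touching nothing.
Of pull_1, pull_2, pull_3, pull_4 only 3 to 4 are there at a start; the rules pass over those that are not, and their reading is None.
At some moment in a run one of nest may be knocked a few centimetres aside while the robot is not near it.
Once in a run the grip may slacken for a moment while it holds something.
It also fails if it takes over 192 s, if anything falls off the work surface, if the arm or the gripper's body presses on something with over 40 N, if the wrist force passes 120 N, or if a joint passes its speed limit or range.

## Working session

There is one attempt and no reset: what is moved stays moved. The work goes in short steps, Python scripts to look and compute and a tool call to move; the robot and the scene stay as the last step left them, time stands still between calls to the robot, and variables do not carry over. Pictures are saved under pics/ and viewed, at most 14 in all, crops included, and the job is handed in when it is done.

Besides the shell and the picture viewer there is one more tool, called after "Call:" by a JSON object that holds its "op" and its "data", one argument or row to a line. carry_out: Moves the arm, as the interface text tells. Its arguments: {"type":"object","properties":{"targets":{"type":"array","items":{"type":"array"}},"grip_force":{"type":"number"}},"required":["targets"]}

```bash
ls; mkdir -p pics; cat > h.py <<'E'
import numpy as np, cv2
from scipy.spatial.transform import Rotation as Ro
from plant import ctrl, imaging, job
def cam(n):
    s=ctrl.get_state(); c=imaging.read_camera(n)
    if n=="wrist":
        T=np.eye(4); T[:3,:3]=Ro.from_euler('xyz',s['eef_rot']).as_matrix(); T[:3,3]=s['tcp_pos']
        W=T@np.array(c['mount']); c['Rw'],c['o']=W[:3,:3],W[:3,3]
    else:
        R=np.array(c['R']); c['Rw'],c['o']=R.T,-R.T@np.array(c['t'])
    return c
def rays(c,px):
    p=cv2.undistortPoints(np.array(px,float).reshape(-1,1,2),np.array(c['mtx']),np.array(c['dist_coeffs'])).reshape(-1,2)
    return np.c_[p,np.ones(len(p))]@c['Rw'].T
def plane(c,px,z):
    d=rays(c,px); return c['o']+d*((z-c['o'][2])/d[:,2])[:,None]
def deep(c,px):
    px=np.array(px,int).reshape(-1,2); return c['o']+rays(c,px)*c['z_map'][px[:,1],px[:,0]][:,None]
E
python3 - <<'E'
from h import *
s=ctrl.get_state(); print({k:np.round(v,3) for k,v in s.items()})
for n in("top","scene","wrist"):
    c=cam(n); cv2.imwrite(f"pics/{n}0.png",c['img']); print(n,np.round(c['o'],3),np.round(c['Rw'],2).tolist(), (c['z_map']>0).mean())
    np.savez(f"{n}0.npz",**{k:np.array(v) for k,v in c.items()})
E
```

```text
pics
{'time_s': np.float64(0.0), 'q': array([ 1.054,  0.381,  1.298,  0.   ,  1.464, -0.215]), 'qd': array([ 0.002,  0.001,  0.001,  0.   ,  0.001, -0.001]), 'tau': array([ 1.0000e-03, -4.3793e+01, -2.2455e+01,  7.1000e-02,  3.5000e-02,
       -0.0000e+00]), 'tcp_pos': array([0.163, 0.525, 0.252]), 'eef_rot': array([-3.14, -0.  ,  2.84]), 'wrist_force': array([-0.038, -0.369,  0.103]), 'wrist_torque': array([ 0.005, -0.006, -0.038]), 'finger_force': np.float64(0.0), 'width': np.float64(0.088)}
top [0.452 0.158 1.039] [[-0.02, -1.0, 0.08], [-1.0, 0.03, 0.02], [-0.02, -0.08, -1.0]] 0.9960784912109375
scene [-0.088 -0.382  0.855] [[0.65, -0.53, 0.54], [-0.76, -0.45, 0.47], [-0.01, -0.72, -0.69]] 0.994171142578125
wrist [0.086 0.55  0.383] [[0.3, 0.91, 0.29], [0.95, -0.28, -0.09], [-0.0, 0.31, -0.95]] 0.9959971110026041
```

View pics/top0.png

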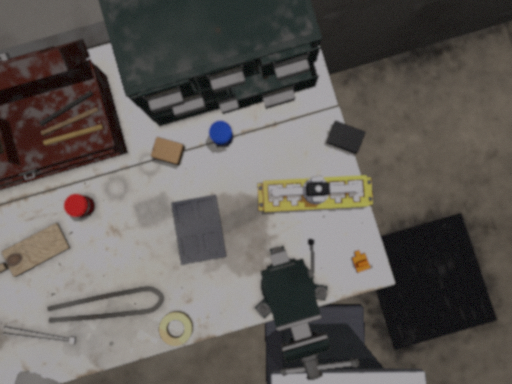

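View pics/scene0.png

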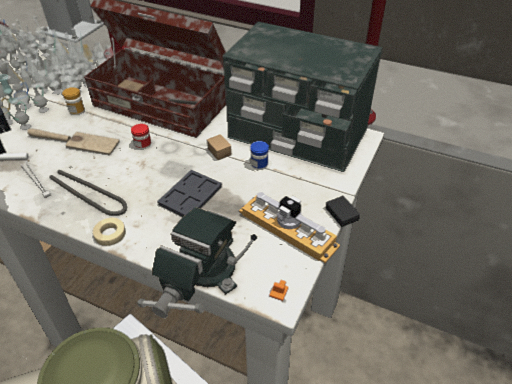

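Top view: mould at (315,193) with knob at (318,188), nest at (199,229), orange look-alike at (361,260) and vise at (290,285). Next I take rough positions and obstacle heights.

```bash
python3 - <<'E'
from h import *
t=dict(np.load("top0.npz"));s=dict(np.load("scene0.npz"))
for n,p in dict(knob=(318,188),endL=(263,196),endR=(370,190),nest=(199,229),vise=(290,285),vise2=(278,255),jar=(221,133),cork=(167,150),marver=(345,138),orange=(361,262),cab=(215,30),bench=(240,180)).items(): print(n,np.round(deep(t,p),3))
h=t['img'];hs=cv2.cvtColor(h,cv2.COLOR_BGR2HSV)
m=cv2.inRange(hs,(18,90,90),(35,255,255));m[:,:250]=0;m[:170]=0;m[225:]=0
r=cv2.minAreaRect(cv2.findNonZero(m));b=cv2.boxPoints(r);w=plane(t,b,.026);print("mould",np.round(w,4).tolist(),np.round(w.mean(0),4),[np.linalg.norm(w[i]-w[i-1]).round(4) for i in range(4)])
m=cv2.inRange(cv2.cvtColor(h,cv2.COLOR_BGR2GRAY),0,110);m[:185]=0;m[275:]=0;m[:,:165]=0;m[:,235:]=0
r=cv2.minAreaRect(max(cv2.findContours(m,0,2)[0],key=cv2.contourArea));b=cv2.boxPoints(r);w=plane(t,b,.014);print("nest",np.round(b).tolist(),np.round(w,4).tolist(),np.round(w.mean(0),4),[np.linalg.norm(w[i]-w[i-1]).round(4) for i in range(4)])
a=cv2.resize(h[165:225,250:385],None,fx=5,fy=5,interpolation=2)
n=cv2.resize(h[185:275,160:240],None,fx=4,fy=4,interpolation=2)
c=np.zeros((600,700,3),'u1');c[:300,:675]=a;c[300:300+300,:320]=n[:300]
q=cv2.resize(s['img'][190:265,235:345],None,fx=3.4,fy=3.4,interpolation=2);c[300:300+q.shape[0],324:324+q.shape[1]]=q[:, :376]
cv2.imwrite("pics/crop0.png",c)
E
```

```text
knob [[0.53  0.057 0.085]]
endL [[0.522 0.167 0.012]]
endR [[ 0.529 -0.061  0.007]]
nest [[0.455 0.305 0.011]]
vise [[0.348 0.12  0.136]]
vise2 [[0.4   0.14  0.089]]
jar [[0.649 0.249 0.062]]
cork [[0.622 0.366 0.036]]
marver [[ 0.64  -0.01   0.021]]
orange [[ 0.379 -0.032  0.026]]
cab [[0.783 0.238 0.257]]
bench [[ 0.558  0.216 -0.001]]
mould [[0.5519, 0.1802, 0.026], [0.5602, -0.0608, 0.026], [0.4948, -0.0619, 0.026], [0.4862, 0.1778, 0.026]] [0.5233 0.0588 0.026 ] [np.float64(0.0658), np.float64(0.2411), np.float64(0.0655), np.float64(0.2399)]
nest [[170.0, 202.0], [231.0, 192.0], [241.0, 255.0], [181.0, 265.0]] [[0.5144, 0.3645, 0.014], [0.5321, 0.2351, 0.014], [0.398, 0.2161, 0.014], [0.3805, 0.344, 0.014]] [0.4563 0.2899 0.014 ] [np.float64(0.1354), np.float64(0.1305), np.float64(0.1354), np.float64(0.1291)]
```

View pics/crop0.png

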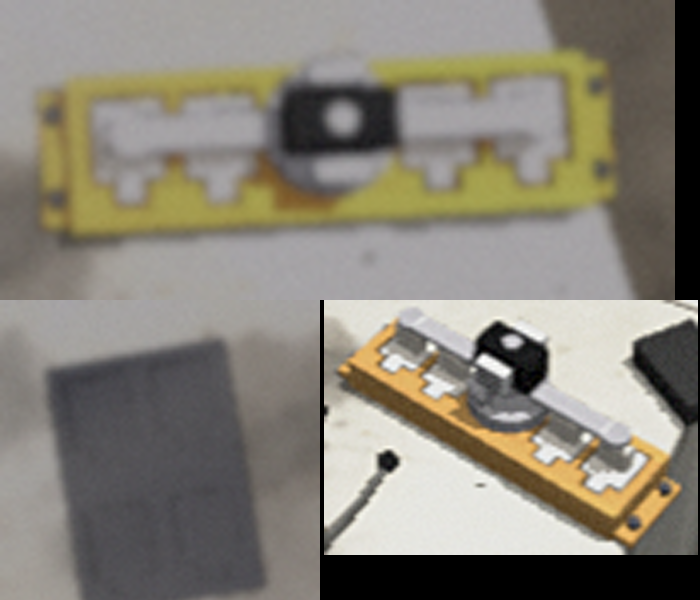

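All four cavities are filled: noses point to world -x, two are left and two right of the knob, and all are white. The orange one lies off to the side. Next is a close look with the wrist camera, starting above the nest.

```bash
cat >> h.py <<'E'
def plan(tgt,yaw=None,N=5,pos=None,yaw0=None):
    "rows (turn z, x, y, z in move units) to the target"
    s=ctrl.get_state(); p=np.array(s['tcp_pos'] if pos is None else pos,float); y0=s['eef_rot'][2] if yaw0 is None else yaw0
    yaw=y0 if yaw is None else yaw; tgt=np.array(tgt,float)
    dy=-(yaw-y0)
    st=(tgt-p)/N; out=[]
    for i in range(N):
        a=y0-dy*i/N
        out.append([round(dy/N/.12,3),round((st[0]*np.cos(a)+st[1]*np.sin(a))/.05,3),round((st[0]*np.sin(a)-st[1]*np.cos(a))/.05,3),round(-st[2]/.05,3)])
    for o in out: print(o)
    print('rp err',np.round([np.pi-abs(s['eef_rot'][0]),s['eef_rot'][1]],4))
E
python3 - <<'E'
from h import *
plan([.455,.30,.25],1.74,10)
t=dict(np.load("top0.npz"))
for p in [(311,240),(312,250),(311,243),(314,260)]: print(deep(t,p).round(3))
E
```

```text
[np.float64(0.917), np.float64(-0.691), np.float64(-0.256), np.float64(0.005)]
[np.float64(0.917), np.float64(-0.715), np.float64(-0.179), np.float64(0.005)]
[np.float64(0.917), np.float64(-0.73), np.float64(-0.099), np.float64(0.005)]
[np.float64(0.917), np.float64(-0.736), np.float64(-0.019), np.float64(0.005)]
[np.float64(0.917), np.float64(-0.734), np.float64(0.062), np.float64(0.005)]
[np.float64(0.917), np.float64(-0.723), np.float64(0.142), np.float64(0.005)]
[np.float64(0.917), np.float64(-0.703), np.float64(0.221), np.float64(0.005)]
[np.float64(0.917), np.float64(-0.674), np.float64(0.297), np.float64(0.005)]
[np.float64(0.917), np.float64(-0.638), np.float64(0.369), np.float64(0.005)]
[np.float64(0.917), np.float64(-0.593), np.float64(0.437), np.float64(0.005)]
rp err [ 0.0011 -0.0002]
[[0.427 0.072 0.052]]
[[0.407 0.07  0.048]]
[[0.421 0.072 0.053]]
[[0.386 0.066 0.039]]
```

Call:
{"op": "carry_out", "data": {
  "targets": [
    [[0, 0, 0.92], [-0.69, -0.26, 0], 1],
    [[0, 0, 0.92], [-0.72, -0.18, 0], 1],
    [[0, 0, 0.92], [-0.73, -0.1, 0], 1],
    [[0, 0, 0.92], [-0.74, -0.02, 0], 1],
    [[0, 0, 0.92], [-0.73, 0.06, 0], 1]
  ],
  "grip_force": 25
}}

```text
time_s: 0.78
tcp_pos: [0.31, 0.4112, 0.2526]
eef_rot: [-3.141, -0.0, 2.284]
wrist_force: [0.3, 0.2, -0.1]
width: 0.0881
finger_force: 0.0
```

Call:
{"op": "carry_out", "data": {
  "targets": [
    [[0, 0, 0.92], [-0.72, 0.14, 0], 1],
    [[0, 0, 0.92], [-0.7, 0.22, 0], 1],
    [[0, 0, 0.92], [-0.67, 0.3, 0], 1],
    [[0, 0, 0.92], [-0.64, 0.37, 0], 1],
    [[0, 0, 0.92], [-0.59, 0.44, 0], 1]
  ]
}}

```text
time_s: 1.4
tcp_pos: [0.4555, 0.2987, 0.2525]
eef_rot: [-3.141, 0.0, 1.732]
wrist_force: [0.0, 0.5, 0.1]
width: 0.0882
finger_force: 0.0
```

Call:
{"op": "carry_out", "data": {
  "targets": [
    [[0, 0, 0], [0, 0, 0], 1],
    [[0, 0, 0], [0, 0, 0], 1]
  ]
}}

```text
time_s: 1.65
tcp_pos: [0.4541, 0.2999, 0.2525]
eef_rot: [-3.141, -0.0, 1.737]
wrist_force: [-0.6, -0.5, 0.1]
width: 0.0882
finger_force: 0.0
```

```bash
python3 - <<'E'
from h import *
c=cam("wrist"); cv2.imwrite("pics/w1.png",c['img']); np.savez("w1.npz",**{k:np.array(v) for k,v in c.items()})
s=ctrl.get_state();print(s['tcp_pos'],s['eef_rot'],s['time_s'])
plan([.5235,.0588,.2],1.606,8)
E
```

```text
[0.45390371 0.30013465 0.25269245] [-3.14115042e+00 -1.16287964e-04  1.73750993e+00] 1.7
[np.float64(0.137), np.float64(-0.624), np.float64(0.071), np.float64(0.132)]
[np.float64(0.137), np.float64(-0.623), np.float64(0.082), np.float64(0.132)]
[np.float64(0.137), np.float64(-0.621), np.float64(0.092), np.float64(0.132)]
[np.float64(0.137), np.float64(-0.62), np.float64(0.102), np.float64(0.132)]
[np.float64(0.137), np.float64(-0.618), np.float64(0.112), np.float64(0.132)]
[np.float64(0.137), np.float64(-0.616), np.float64(0.122), np.float64(0.132)]
[np.float64(0.137), np.float64(-0.614), np.float64(0.133), np.float64(0.132)]
[np.float64(0.137), np.float64(-0.612), np.float64(0.143), np.float64(0.132)]
rp err [ 0.0004 -0.0001]
```

View pics/w1.png

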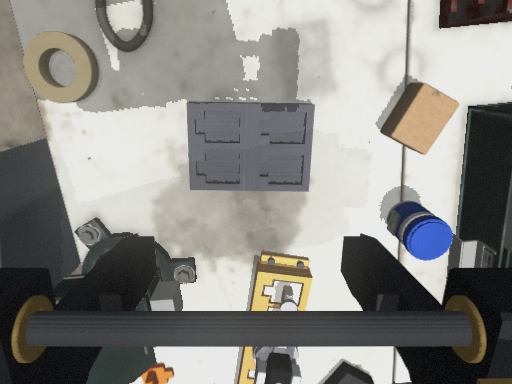

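The nest lies at (188–312, 102–190) in the wrist view, with the mould's end at (285,270). Next I move to the knob, look there, and make an enlarged crop of the nest.

Call:
{"op": "carry_out", "data": {
  "targets": [
    [[0, 0, 0.14], [-0.62, 0.07, 0.1], 1],
    [[0, 0, 0.14], [-0.62, 0.08, 0.1], 1],
    [[0, 0, 0.14], [-0.62, 0.09, 0.1], 1],
    [[0, 0, 0.14], [-0.62, 0.1, 0.1], 1],
    [[0, 0, 0.14], [-0.62, 0.11, 0.1], 1]
  ]
}}

```text
time_s: 2.33
tcp_pos: [0.4968, 0.1489, 0.2278]
eef_rot: [3.141, -0.0, 1.654]
wrist_force: [0.5, 0.2, -0.5]
width: 0.088
finger_force: 0.0
```

Call:
{"op": "carry_out", "data": {
  "targets": [
    [[0, 0, 0.14], [-0.62, 0.12, 0.1], 1],
    [[0, 0, 0.14], [-0.61, 0.13, 0.1], 1],
    [[0, 0, 0.14], [-0.61, 0.14, 0.1], 1],
    [[0, 0, 0], [0, 0, 0], 1],
    [[0, 0, 0], [0, 0, 0], 1]
  ]
}}

```text
time_s: 2.95
tcp_pos: [0.5222, 0.0595, 0.213]
eef_rot: [3.141, -0.0, 1.603]
wrist_force: [-0.2, -0.0, 0.2]
width: 0.0879
finger_force: 0.0
```

```bash
python3 - <<'E'
from h import *
c=cam("wrist"); np.savez("w2.npz",**{k:np.array(v) for k,v in c.items()})
s=ctrl.get_state();print(s['tcp_pos'],s['eef_rot'],s['time_s'])
w=dict(np.load("w1.npz"))
n=cv2.resize(w['img'][90:200,180:320],None,fx=2.8,fy=2.8,interpolation=2)
n=cv2.normalize(n,None,0,255,cv2.NORM_MINMAX); n=np.clip(n.astype(float)*1.6,0,255).astype('u1')
o=np.zeros((600,800,3),'u1'); o[:384,:512]=c['img']; 
o2=np.zeros((600,800,3),'u1'); o2[:384,:400]=0
o[384:,:][:216,:275]=cv2.resize(n,(275,216)); o[0:308,408:800]=n
cv2.imwrite("pics/w2.png",o); 
E
```

```text
[0.52222606 0.05956668 0.21302097] [ 3.14136425e+00 -2.24356300e-04  1.60325123e+00] 3.0
```

View pics/w2.png

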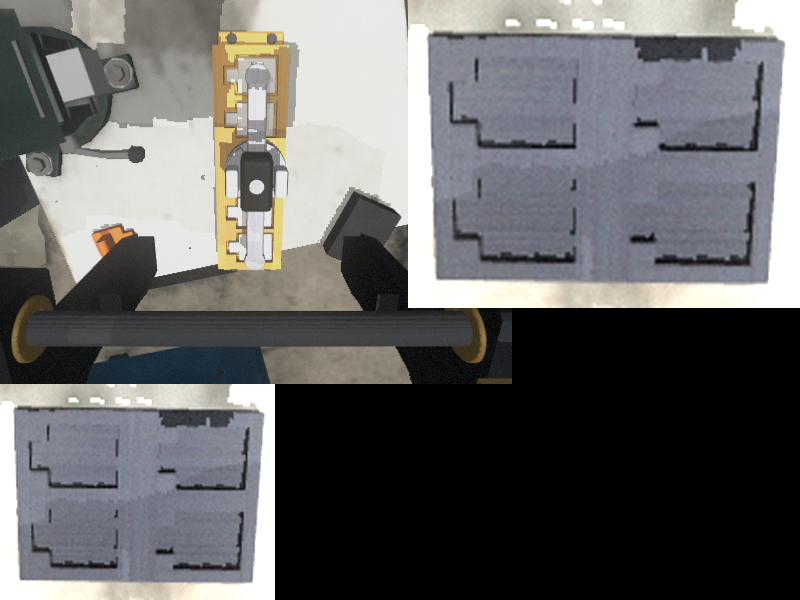

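Wrist view: knob dot at (257,187), tabs at (232,185) and (282,182), and the vise with its lever off to the left. The nest crop shows the nose slots on the left, which is world -x. Next I compute the knob axis, mould yaw and nest pose from two views.

```bash
python3 - <<'E'
from h import *
t=dict(np.load("top0.npz"));w=dict(np.load("w2.npz"));w1=dict(np.load("w1.npz"));s=dict(np.load("scene0.npz"))
def dot(c,box):
    x0,y0,x1,y1=box; g=cv2.resize(cv2.cvtColor(c['img'][y0:y1,x0:x1],6),None,fx=4,fy=4,interpolation=2)
    m=(g>130).astype('u1'); n,l,st,ce=cv2.connectedComponentsWithStats(m); i=1+np.argmax(st[1:,4]); return (ce[i]-1.5)/4+[x0,y0],st[i,4]/16
a,aa=dot(w,(248,176,268,198)); b,bb=dot(t,(312,183,325,194)); print(a,aa,b,bb)
da,db=rays(w,[a])[0],rays(t,[b])[0]
A=np.c_[da,-db]; l=np.linalg.lstsq(A,t['o']-w['o'],rcond=None)[0]; print("tri",w['o']+da*l[0],t['o']+db*l[1])
print(plane(w,[a],.083),plane(t,[b],.083),deep(w,a.round()))
# mould brass top in wrist by depth height
def cloud(c,step=1):
    v,u=np.mgrid[0:384:step,0:512:step]; P=deep(c,np.c_[u.ravel(),v.ravel()]); return P,c['img'][v.ravel(),u.ravel()]
for n,c in(("w",w),("w1",w1),("t",t)):
    P,col=cloud(c); hsv=cv2.cvtColor(col[None],cv2.COLOR_BGR2HSV)[0]
    m=(abs(P[:,2]-.026)<.006)&(abs(P[:,0]-.523)<.06)&(abs(P[:,1]-.06)<.15)&(hsv[:,0]>12)&(hsv[:,0]<36)&(hsv[:,1]>90)
    if m.sum()>50:
        r=cv2.minAreaRect((P[m,:2]*1000).astype('f4')); print(n,"mould",r,np.median(P[m,2]))
    m=(abs(P[:,2]-.0115)<.0065)&(abs(P[:,0]-.455)<.1)&(abs(P[:,1]-.3)<.09)&(col.max(1)<150)
    if m.sum()>50:
        r=cv2.minAreaRect((P[m,:2]*1000).astype('f4')); print(n,"nest",r,np.percentile(P[m,2],[5,50,95]))
E
```

```text
[256.21239481 186.56030856] 178.25 [318.12655763 188.20911215] 20.0625
tri [0.52766538 0.05737981 0.08268057] [0.52942993 0.05699875 0.08286364]
[[0.52765413 0.05748117 0.083     ]] [[0.52941888 0.0570131  0.083     ]] [[0.52744781 0.05759553 0.08452092]]
w mould ((522.8165283203125, 57.65842819213867), (66.24352264404297, 218.49269104003906), 1.752803087234497) 0.024915442066409277
w1 mould ((522.0247192382812, 80.79698944091797), (65.87117004394531, 174.617919921875), 1.690582275390625) 0.024777052527012566
w1 nest ((453.5180969238281, 306.3009338378906), (134.15882873535156, 96.68878173828125), 8.668475151062012) [0.00605154 0.01193128 0.01391519]
t mould ((524.3085327148438, 56.35377502441406), (64.4420394897461, 217.75303649902344), 1.7029190063476562) 0.026196884964169942
t nest ((437.322509765625, 300.2678527832031), (173.83160400390625, 147.06484985351562), 7.090478420257568) [0.0063057  0.01209058 0.01656268]
```

The mould measures 66×218 mm at yaw 1.75°. The knob axis is at (0.5277, 0.0575) with its top at 0.083 by triangulation. The nest is at (0.4535, 0.306), yaw 8.7°, and 134×97 mm. All of these agree with the text.

```bash
python3 - <<'E'
from h import *
plan([.5277,.0575,.069],1.6014,5)
E
```

```text
[np.float64(0.003), np.float64(-0.009), np.float64(0.022), np.float64(0.576)]
[np.float64(0.003), np.float64(-0.009), np.float64(0.022), np.float64(0.576)]
[np.float64(0.003), np.float64(-0.009), np.float64(0.022), np.float64(0.576)]
[np.float64(0.003), np.float64(-0.009), np.float64(0.022), np.float64(0.576)]
[np.float64(0.003), np.float64(-0.009), np.float64(0.022), np.float64(0.576)]
rp err [ 0.0002 -0.0002]
```

Call:
{"op": "carry_out", "data": {
  "targets": [
    [[0, 0, 0.015], [-0.045, 0.11, 0.58], 1],
    [[0, 0, 0], [0, 0, 0.57], 1],
    [[0, 0, 0], [0, 0, 0.57], 1],
    [[0, 0, 0], [0, 0, 0.57], 1],
    [[0, 0, 0], [0, 0, 0.58], 1]
  ]
}}

```text
time_s: 3.62
tcp_pos: [0.528, 0.0575, 0.0688]
eef_rot: [3.141, -0.0, 1.602]
wrist_force: [0.5, -0.4, 0.7]
width: 0.0882
finger_force: 0.0
```

Call:
{"op": "carry_out", "data": {
  "targets": [
    [[0, 0, 0], [0, 0, 0], 1],
    [[0, 0, 0], [0, 0, 0], 1],
    [[0, 0, 0], [0, 0, 0], 1]
  ]
}}

```text
time_s: 4.0
tcp_pos: [0.5287, 0.0564, 0.0705]
eef_rot: [3.139, 0.0, 1.6]
wrist_force: [-0.2, -0.4, 0.2]
width: 0.0882
finger_force: 0.0
```

Call:
{"op": "carry_out", "data": {
  "targets": [
    [[0, 0, 0], [0, 0, 0], -1],
    [[0, 0, 0], [0, 0, 0], -1],
    [[0, 0, 0], [0, 0, 0], -1],
    [[0, 0, 0], [0, 0, 0], -1],
    [[0, 0, 0], [0, 0, 0], -1]
  ],
  "grip_force": 30
}}

```text
time_s: 4.62
tcp_pos: [0.5283, 0.0562, 0.0693]
eef_rot: [3.141, -0.0, 1.6]
wrist_force: [-0.0, 0.5, 0.6]
width: 0.0403
finger_force: 4.8
```

Call:
{"op": "carry_out", "data": {
  "targets": [
    [[0, 0, 0], [0, 0, 0], -1],
    [[0, 0, 0], [0, 0, 0], -1],
    [[0, 0, 0], [0, 0, 0], -1]
  ]
}}

```text
time_s: 5.0
tcp_pos: [0.5285, 0.0562, 0.0695]
eef_rot: [3.141, 0.0, 1.6]
wrist_force: [0.9, -0.3, 3.7]
width: 0.0311
finger_force: 30.0
```

Call:
{"op": "carry_out", "data": {
  "targets": [
    [[0, 0, 0.7], [0, 0, 0], -1],
    [[0, 0, 0.7], [0, 0, 0], -1],
    [[0, 0, 0.7], [0, 0, 0], -1],
    [[0, 0, 0.7], [0, 0, 0], -1],
    [[0, 0, 0.7], [0, 0, 0], -1]
  ]
}}

```text
time_s: 5.62
tcp_pos: [0.5285, 0.0562, 0.0695]
eef_rot: [3.141, -0.0, 1.177]
wrist_force: [2.1, -0.4, 3.0]
width: 0.0311
finger_force: 30.0
```

Call:
{"op": "carry_out", "data": {
  "targets": [
    [[0, 0, 0.7], [0, 0, 0], -1],
    [[0, 0, 0.7], [0, 0, 0], -1],
    [[0, 0, 0.7], [0, 0, 0], -1],
    [[0, 0, 0.7], [0, 0, 0], -1],
    [[0, 0, 0.7], [0, 0, 0], -1]
  ]
}}

```text
time_s: 6.25
tcp_pos: [0.5284, 0.0562, 0.0695]
eef_rot: [3.141, -0.0, 0.757]
wrist_force: [0.9, -0.0, 3.7]
width: 0.0313
finger_force: 30.0
```

Call:
{"op": "carry_out", "data": {
  "targets": [
    [[0, 0, 0.7], [0, 0, 0], -1],
    [[0, 0, 0.7], [0, 0, 0], -1],
    [[0, 0, 0.7], [0, 0, 0], -1],
    [[0, 0, 0.7], [0, 0, 0], -1],
    [[0, 0, 0.3], [0, 0, 0], -1]
  ]
}}

```text
time_s: 6.88
tcp_pos: [0.5284, 0.0562, 0.0694]
eef_rot: [3.141, -0.001, 0.387]
wrist_force: [0.2, -0.2, 3.6]
width: 0.0312
finger_force: 30.0
```

```bash
python3 - <<'E'
from h import *
s=ctrl.get_state();print({k:np.round(v,3) for k,v in s.items()})
c=cam("top");cv2.imwrite("pics/t3.png",cv2.resize(c['img'][150:240,230:400],None,fx=4,fy=4))
E
```

```text
{'time_s': np.float64(6.875), 'q': array([-0.117,  0.557,  1.604, -0.   ,  0.981,  1.067]), 'qd': array([ 0.002, -0.001, -0.001, -0.002,  0.002,  0.262]), 'tau': array([ -0.462, -43.938, -14.285,   0.092,   0.157,   0.191]), 'tcp_pos': array([0.528, 0.056, 0.069]), 'eef_rot': array([ 3.141e+00, -1.000e-03,  3.870e-01]), 'wrist_force': array([ 0.18 , -0.212,  3.572]), 'wrist_torque': array([ 0.056, -0.04 ,  0.328]), 'finger_force': np.float64(30.003), 'width': np.float64(0.031)}
```

View pics/t3.png

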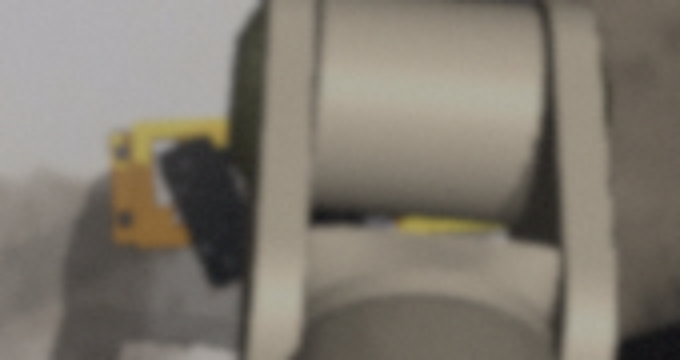

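The arm hides the knob in this view. Turn so far is 1.21 rad with a little torque against the stop. I push slightly further, release, rise and look.

Call:
{"op": "carry_out", "data": {
  "targets": [
    [[0, 0, 0.2], [0, 0, 0], -1],
    [[0, 0, 0], [0, 0, 0], -1],
    [[0, 0, 0], [0, 0, 0], 1],
    [[0, 0, 0], [0, 0, 0], 1],
    [[0, 0, 0], [0, 0, 0], 1]
  ]
}}

```text
time_s: 7.55
tcp_pos: [0.5277, 0.0562, 0.0688]
eef_rot: [-3.141, 0.001, 0.363]
wrist_force: [0.3, 0.4, 0.0]
width: 0.0588
finger_force: 0.0
```

Call:
{"op": "carry_out", "data": {
  "targets": [
    [[0, 0, 0], [0, 0, 0], 1],
    [[0, 0, 0], [0, 0, 0], 1],
    [[0, 0, 0], [0, 0, -0.5], 1],
    [[0, 0, 0], [0, 0, -0.8], 1],
    [[0, 0, 0], [0, 0, -0.9], 1]
  ]
}}

```text
time_s: 8.18
tcp_pos: [0.5278, 0.0562, 0.18]
eef_rot: [-3.141, 0.001, 0.364]
wrist_force: [0.7, -0.3, -0.7]
width: 0.0877
finger_force: 0.0
```

Call:
{"op": "carry_out", "data": {
  "targets": [
    [[0, 0, -1], [0, 0, -0.6], 1],
    [[0, 0, -1], [0, 0, 0], 1],
    [[0, 0, -1], [0, 0, 0], 1],
    [[0, 0, -1], [0, 0, 0], 1],
    [[0, 0, -1], [0, 0, 0], 1]
  ]
}}

```text
time_s: 8.8
tcp_pos: [0.528, 0.0562, 0.2091]
eef_rot: [-3.141, 0.0, 0.967]
wrist_force: [-0.5, -0.0, 0.7]
width: 0.0876
finger_force: 0.0
```

Call:
{"op": "carry_out", "data": {
  "targets": [
    [[0, 0, -1], [0, 0, 0], 0],
    [[0, 0, -1], [0, 0, 0], 0],
    [[0, 0, -1], [0, 0, 0], 0],
    [[0, 0, -1], [0, 0, 0], 0],
    [[0, 0, -1], [0, 0, 0], 0]
  ]
}}

```text
time_s: 9.43
tcp_pos: [0.528, 0.0562, 0.2091]
eef_rot: [-3.141, -0.0, 1.567]
wrist_force: [0.0, -0.1, 0.0]
width: 0.0441
finger_force: 0.0
```

Call:
{"op": "carry_out", "data": {
  "targets": [
    [[0, 0, -0.3], [0, 0, 0], 0],
    [[0, 0, 0], [0, 0, 0], 0],
    [[0, 0, 0], [0, 0, 0], 0]
  ]
}}

```text
time_s: 9.8
tcp_pos: [0.5282, 0.0562, 0.2092]
eef_rot: [-3.141, 0.0, 1.598]
wrist_force: [-0.1, 0.0, 0.3]
width: 0.0442
finger_force: 0.0
```

```bash
python3 - <<'E'
from h import *
c=cam("wrist"); np.savez("w3.npz",**{k:np.array(v) for k,v in c.items()})
cv2.imwrite("pics/w3.png",cv2.resize(c['img'][20:300,130:400],None,fx=2.1,fy=2.1))
s=ctrl.get_state();print(s['tcp_pos'],s['eef_rot'],s['time_s'],s['width'])
E
```

```text
[0.5281678  0.05622601 0.20924355] [-3.14154524e+00  3.03792724e-06  1.59853798e+00] 9.85 0.044292389423799795
```

View pics/w3.png

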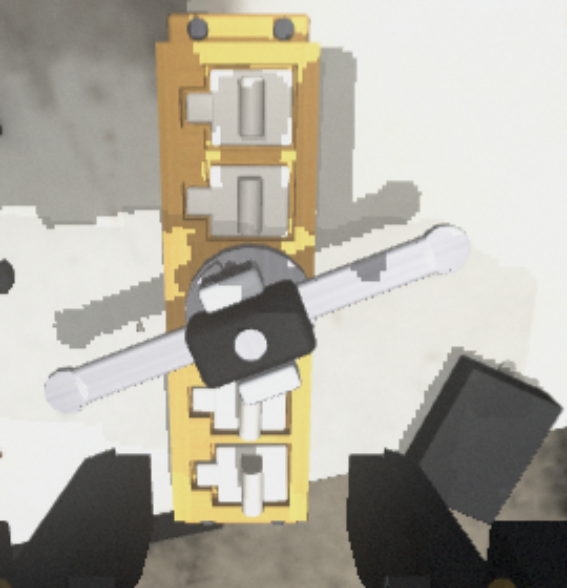

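The bar now stands about 70° across (image (64,388)–(447,248)), both tabs are out, and all four white pulls are clear of the bar, with ribs at (252,105), (250,205), (250,420) and (252,485). Next I measure the ribs.

```bash
cat >> h.py <<'E'
MK=np.array([.5277,.0575]); MY=.0306
def fr(xy,o,yaw): 
    c,s=np.cos(yaw),np.sin(yaw); return (np.asarray(xy)-o)@np.array([[c,-s],[s,c]])
def w_(xy,o,yaw):
    c,s=np.cos(yaw),np.sin(yaw); return np.asarray(xy)@np.array([[c,s],[-s,c]])+o
def cloud(c):
    v,u=np.mgrid[0:384,0:512]; P=deep(c,np.c_[u.ravel(),v.ravel()]); return P,c['img'][v.ravel(),u.ravel()]
def ribs(c):
    P,_=cloud(c); q=fr(P[:,:2],MK,MY)*1000
    for y in(84,46,-46,-84):
        m=(abs(q[:,1]-y)<17)&(abs(q[:,0])<15)&(P[:,2]>.042)&(P[:,2]<.051)
        f=(abs(q[:,1]-y)<17)&(abs(q[:,0])<19)&(P[:,2]>.020)&(P[:,2]<.031)
        if m.sum()>20:
            a=np.percentile(q[m],[2,98],axis=0); print(y,m.sum(),"rib x",a[:,0].round(1),"y",a[:,1].round(1),"z",np.median(P[m,2]).round(4),"foot z",np.median(P[f,2]).round(4),"rect",cv2.minAreaRect(q[m].astype('f4')))
E
python3 - <<'E'
from h import *
ribs(dict(np.load("w3.npz")))
for y in(84,46,-46,-84): print(y,w_([0,y/1000],MK,MY))
E
```

```text
84 321 rib x [-3.8  5.2] y [73.6 95.1] z 0.0446 foot z 0.0248 rect ((0.7836146354675293, 84.40888977050781), (21.66671371459961, 9.079424858093262), 89.62445831298828)
46 288 rib x [-4.9  3.6] y [35.2 56.7] z 0.0445 foot z 0.0249 rect ((-0.18810367584228516, 45.98078918457031), (21.827402114868164, 9.342793464660645), 89.56141662597656)
-46 172 rib x [-4.7  3.7] y [-55.9 -38. ] z 0.0445 foot z 0.0248 rect ((-0.40708398818969727, -46.356201171875), (20.821308135986328, 8.438624382019043), 89.60372161865234)
-84 204 rib x [-3.9  4.8] y [-93.9 -72.6] z 0.0445 foot z 0.0247 rect ((0.4142007827758789, -83.5365982055664), (8.701399803161621, 22.027847290039062), 0.10634282231330872)
84 [0.52513    0.14146068]
46 [0.52629262 0.10347847]
-46 [0.52910738 0.01152153]
-84 [ 0.53027    -0.02646068]
```

```bash
cat >> h.py <<'E'
PO=[None,(-.030,-.023),(-.030,.023),(.040,-.023),(.040,.023)]
def nest(c):
    P,col=cloud(c)
    m=(P[:,2]>.007)&(P[:,2]<.018)&(abs(P[:,0]-.455)<.13)&(abs(P[:,1]-.3)<.14)&(col.max(1)<165)&(np.ptp(col.astype(int),axis=1)<40)
    k=np.zeros((384,512),'u1'); k.ravel()[m]=1; k=cv2.morphologyEx(k,cv2.MORPH_OPEN,np.ones((3,3)))
    n,l,st,_=cv2.connectedComponentsWithStats(k); i=1+np.argmax(st[1:,4]); m=(l.ravel()==i)
    r=cv2.minAreaRect((P[m,:2]*1000).astype('f4')); a=r[2]; 
    if r[1][0]<r[1][1]: a-=90
    print("nest",np.round(r[0],1),np.round(r[1],1),"yaw deg",round(a,2),"px",st[i,:4],"z",np.percentile(P[m,2],[5,50,95]).round(4))
    return np.array(r[0])/1000,np.radians(a)
E
python3 - <<'E'
from h import *
nest(dict(np.load("w1.npz")))
g=w_([.0007,.0844],MK,MY); plan([*g,.16],1.601,3); print(g)
N=np.array([.4535,.3063]); print(*[w_(p,N,.1513) for p in PO[1:]])
plan([*w_(PO[2],N,.1513),.2],1.722,5,pos=[*g,.16],yaw0=1.601)
E
```

```text
nest [453.6 306.4] [134.2  96.8] yaw deg 8.47 px [187 102 128  90] z [0.0102 0.0128 0.0141]
[np.float64(-0.007), np.float64(0.571), np.float64(0.0), np.float64(0.328)]
[np.float64(-0.007), np.float64(0.571), np.float64(0.001), np.float64(0.328)]
[np.float64(-0.007), np.float64(0.571), np.float64(0.001), np.float64(0.328)]
rp err [0. 0.]
[0.52581744 0.14188191]
[0.42730936 0.27904105] [0.42037608 0.32451555] [0.49650968 0.28959169] [0.4895764  0.33506618]
[-0.202, np.float64(0.743), np.float64(-0.4), np.float64(-0.16)]
[-0.202, np.float64(0.752), np.float64(-0.381), np.float64(-0.16)]
[-0.202, np.float64(0.761), np.float64(-0.363), np.float64(-0.16)]
[-0.202, np.float64(0.77), np.float64(-0.345), np.float64(-0.16)]
[-0.202, np.float64(0.778), np.float64(-0.326), np.float64(-0.16)]
rp err [0. 0.]
```

Call:
{"op": "carry_out", "data": {
  "targets": [
    [[0, 0, 0], [0.57, 0, 0.33], 0],
    [[0, 0, 0], [0.57, 0, 0.33], 0],
    [[0, 0, 0], [0.57, 0, 0.33], 0],
    [[0, 0, 0], [0, 0, 0.7], 0],
    [[0, 0, 0], [0, 0, 0.7], 0]
  ]
}}

```text
time_s: 10.48
tcp_pos: [0.5258, 0.1421, 0.0889]
eef_rot: [3.141, 0.0, 1.6]
wrist_force: [0.5, 0.3, -1.1]
width: 0.0442
finger_force: 0.0
```

Call:
{"op": "carry_out", "data": {
  "targets": [
    [[0, 0, 0], [0, 0, 0.5], 0],
    [[0, 0, 0], [0, 0, 0.3], 0],
    [[0, 0, 0], [0, 0, 0.12], 0],
    [[0, 0, 0], [0, 0, 0], 0],
    [[0, 0, 0], [0, 0, 0], 0]
  ]
}}

```text
time_s: 11.1
tcp_pos: [0.5261, 0.1417, 0.0446]
eef_rot: [3.14, -0.0, 1.6]
wrist_force: [0.2, 0.5, -0.8]
width: 0.0439
finger_force: 0.0
```

Call:
{"op": "carry_out", "data": {
  "targets": [
    [[0, 0, 0], [0, 0, 0.04], 0],
    [[0, 0, 0], [0, 0, 0], -1],
    [[0, 0, 0], [0, 0, 0], -1],
    [[0, 0, 0], [0, 0, 0], -1],
    [[0, 0, 0], [0, 0, 0], -1]
  ],
  "grip_force": 25
}}

```text
time_s: 11.72
tcp_pos: [0.5258, 0.1417, 0.0418]
eef_rot: [3.141, -0.0, 1.6]
wrist_force: [-0.4, 0.2, 0.7]
width: 0.0096
finger_force: 25.0
```

Call:
{"op": "carry_out", "data": {
  "targets": [
    [[0, 0, 0], [0, 0, 0], -1],
    [[0, 0, 0], [0, 0, 0], -1],
    [[0, 0, 0], [0, 0, -0.1], -1],
    [[0, 0, 0], [0, 0, -0.3], -1],
    [[0, 0, 0], [0, 0, -0.5], -1]
  ]
}}

```text
time_s: 12.35
tcp_pos: [0.5255, 0.1417, 0.0877]
eef_rot: [-3.141, 0.0, 1.6]
wrist_force: [0.1, 0.6, -0.2]
width: 0.0099
finger_force: 25.0
```

Call:
{"op": "carry_out", "data": {
  "targets": [
    [[0, 0, 0], [0, 0, -0.7], -1],
    [[0, 0, 0], [0, 0, -0.75], -1],
    [[0, 0, -0.2], [0.74, -0.4, -0.4], -1],
    [[0, 0, -0.2], [0.75, -0.38, -0.2], -1],
    [[0, 0, -0.2], [0.76, -0.36, -0.2], -1]
  ]
}}

```text
time_s: 12.98
tcp_pos: [0.462, 0.252, 0.2009]
eef_rot: [3.14, -0.0, 1.672]
wrist_force: [-0.7, 0.3, -0.5]
width: 0.01
finger_force: 25.0
```

Call:
{"op": "carry_out", "data": {
  "targets": [
    [[0, 0, -0.2], [0.77, -0.35, 0], -1],
    [[0, 0, -0.2], [0.78, -0.33, 0], -1],
    [[0, 0, 0], [0, 0, 0], -1],
    [[0, 0, 0], [0, 0, 0], -1]
  ]
}}

```text
time_s: 13.48
tcp_pos: [0.4206, 0.3238, 0.1998]
eef_rot: [3.141, 0.0, 1.719]
wrist_force: [0.7, 0.5, -0.6]
width: 0.0099
finger_force: 25.0
```

```bash
python3 - <<'E'
from h import *
c=cam("wrist"); np.savez("w4.npz",**{k:np.array(v) for k,v in c.items()})
cv2.imwrite("pics/w4.png",c['img'])
s=ctrl.get_state();print(s['tcp_pos'],s['eef_rot'],s['time_s'],s['width'])
N,y=nest(c); print(w_(PO[2],N,y)); plan([*w_(PO[2],N,y),.06],np.pi/2+y,5)
E
```

```text
[0.42083527 0.32352232 0.19970625] [3.14098744e+00 9.41656714e-05 1.71863084e+00] 13.525 0.00988331799201295
nest [453.7 306.6] [134.5  96.5] yaw deg 8.57 px [209 138 145  96] z [0.0085 0.0129 0.0141]
[0.42063788 0.32489686]
[np.float64(-0.003), np.float64(0.006), np.float64(0.0), np.float64(0.559)]
[np.float64(-0.003), np.float64(0.006), np.float64(0.0), np.float64(0.559)]
[np.float64(-0.003), np.float64(0.006), np.float64(0.0), np.float64(0.559)]
[np.float64(-0.003), np.float64(0.006), np.float64(0.0), np.float64(0.559)]
[np.float64(-0.003), np.float64(0.006), np.float64(0.0), np.float64(0.559)]
rp err [0.0006 0.0001]
```

View pics/w4.png

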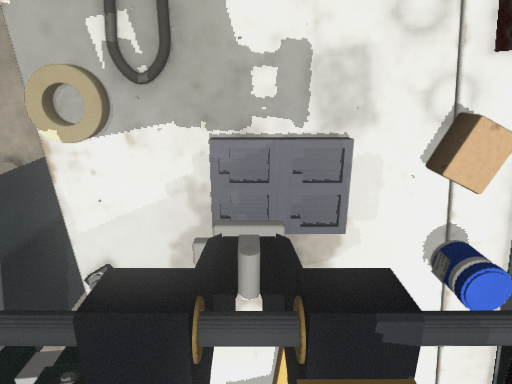

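The held pull's rib is at (248,265), with its foot at (245,228) and nose left at (200,245). The nest is unmoved and pocket 2 lies just ahead.

Call:
{"op": "carry_out", "data": {
  "targets": [
    [[0, 0, -0.015], [0.03, 0, 0.6], -1],
    [[0, 0, 0], [0, 0, 0.7], -1],
    [[0, 0, 0], [0, 0, 0.7], -1],
    [[0, 0, 0], [0, 0, 0.5], -1],
    [[0, 0, 0], [0, 0, 0.3], -1]
  ]
}}

```text
time_s: 14.15
tcp_pos: [0.4206, 0.3247, 0.0583]
eef_rot: [-3.141, 0.0, 1.72]
wrist_force: [0.2, 0.1, -0.6]
width: 0.0096
finger_force: 25.0
```

Call:
{"op": "carry_out", "data": {
  "targets": [
    [[0, 0, 0], [0, 0, 0], -1],
    [[0, 0, 0], [0, 0, 0], -1],
    [[0, 0, 0], [0, 0, 0], -1]
  ]
}}

```text
time_s: 14.52
tcp_pos: [0.4205, 0.3258, 0.0601]
eef_rot: [3.14, -0.0, 1.721]
wrist_force: [0.1, -0.3, -0.5]
width: 0.0098
finger_force: 25.0
```

```bash
python3 - <<'E'
from h import *
plan([.42064,.3247,.0335],1.7204,4); c=cam("wrist"); nest(c)
P,col=cloud(c); s=ctrl.get_state(); q=fr(P[:,:2],np.array(s['tcp_pos'][:2]),s['eef_rot'][2]-np.pi/2)*1000
m=(abs(q[:,1])<17)&(abs(q[:,0])<30)&(P[:,2]>.030)&(P[:,2]<.046)&(col.min(1)>110)
print(m.sum(),np.percentile(q[m],[1,50,99],axis=0).round(1),np.median(P[m,2]))
E
```

```text
[np.float64(0.002), np.float64(-0.006), np.float64(-0.0), np.float64(0.133)]
[np.float64(0.002), np.float64(-0.006), np.float64(-0.0), np.float64(0.133)]
[np.float64(0.002), np.float64(-0.006), np.float64(-0.0), np.float64(0.133)]
[np.float64(0.002), np.float64(-0.006), np.float64(-0.0), np.float64(0.133)]
rp err [ 0.0015 -0.0004]
nest [451.  321.8] [134.5  66. ] yaw deg 8.34 px [181 185 246 107] z [0.0091 0.0128 0.0139]
902 [[-27.2  -3.6]
 [ -4.7  12.1]
 [ 15.5  14.9]] 0.04315920286479703
```

Call:
{"op": "carry_out", "data": {
  "targets": [
    [[0, 0, 0], [-0.02, 0, 0.15], -1],
    [[0, 0, 0], [0, 0, 0.15], -1],
    [[0, 0, 0], [0, 0, 0.13], -1],
    [[0, 0, 0], [0, 0, 0.1], -1],
    [[0, 0, 0], [0, 0, 0], -1]
  ]
}}

```text
time_s: 15.2
tcp_pos: [0.4202, 0.3247, 0.0324]
eef_rot: [-3.141, 0.0, 1.721]
wrist_force: [-0.4, 0.3, 0.3]
width: 0.0099
finger_force: 25.0
```

Call:
{"op": "carry_out", "data": {
  "targets": [
    [[0, 0, 0], [0, 0, 0], -1],
    [[0, 0, 0], [0, 0, 0], -1]
  ]
}}

```text
time_s: 15.45
tcp_pos: [0.4203, 0.3248, 0.0329]
eef_rot: [3.141, -0.0, 1.721]
wrist_force: [-0.8, 0.1, 0.0]
width: 0.0097
finger_force: 25.0
```

Call:
{"op": "carry_out", "data": {
  "targets": [
    [[0, 0, 0], [0, 0, 0.01], 0],
    [[0, 0, 0], [0, 0, 0], 0],
    [[0, 0, 0], [0, 0, 0], 0],
    [[0, 0, 0], [0, 0, 0], 0],
    [[0, 0, 0], [0, 0, -0.3], 0]
  ]
}}

```text
time_s: 16.08
tcp_pos: [0.4198, 0.3245, 0.0471]
eef_rot: [-3.14, 0.001, 1.721]
wrist_force: [1.1, -0.7, 0.8]
width: 0.0439
finger_force: 0.0
```

Call:
{"op": "carry_out", "data": {
  "targets": [
    [[0, 0, 0], [0, 0, -0.7], 0],
    [[0, 0, 0], [0, 0, -0.9], 0],
    [[0, 0, 0], [0, 0, -0.9], 0],
    [[0, 0, 0], [-0.6, 0, -0.5], 0],
    [[0, 0, 0], [-0.4, 0, 0], 0]
  ]
}}

```text
time_s: 16.7
tcp_pos: [0.4283, 0.2748, 0.2003]
eef_rot: [3.136, -0.001, 1.722]
wrist_force: [-1.2, -0.4, -0.5]
width: 0.0442
finger_force: 0.0
```

Call:
{"op": "carry_out", "data": {
  "targets": [
    [[0, 0, 0], [0, 0, 0], 0],
    [[0, 0, 0], [0, 0, 0], 0]
  ]
}}

```text
time_s: 16.95
tcp_pos: [0.4276, 0.2757, 0.1975]
eef_rot: [-3.142, -0.0, 1.722]
wrist_force: [-0.5, 0.5, 0.2]
width: 0.044
finger_force: 0.0
```

```bash
cat >> h.py <<'E'
def seats(c,N,y):
    P,col=cloud(c); q=fr(P[:,:2],N,y)*1000
    for i in(1,2,3,4):
        a=q-np.array(PO[i])*1000; b=(abs(a[:,1])<18)&(a[:,0]>-30)&(a[:,0]<20)&(col.min(1)>95)
        f=b&(P[:,2]>.004)&(P[:,2]<.024); r=b&(P[:,2]>.029)&(P[:,2]<.042)&(abs(a[:,0])<12)
        if f.sum()>60: 
            R=cv2.minAreaRect(a[r].astype('f4')) if r.sum()>5 else None
            A=np.c_[a[f],np.ones(f.sum())]; k=np.linalg.lstsq(A,P[f,2]*1000,rcond=None)[0]
            print("pocket",i,"foot x",np.percentile(a[f,0],[1,99]).round(1),"y",np.percentile(a[f,1],[1,99]).round(1),"z",np.percentile(P[f,2],[5,50,95]).round(4),"slope",k[:2].round(3),"rib",np.round(R[0],1),np.round(R[1],1),round(R[2],1))
E
python3 - <<'E'
from h import *
c=cam("wrist"); np.savez("w5.npz",**{k:np.array(v) for k,v in c.items()}); cv2.imwrite("pics/w5.png",cv2.resize(c['img'][100:330,150:400],None,fx=2.4,fy=2.4))
N,y=nest(c); seats(c,N,y)
s=ctrl.get_state();print(s['tcp_pos'],s['eef_rot'],s['time_s'],s['width'])
g=w_([-.0002,.046],MK,MY); plan([*g,.16],1.601,6)
E
```

```text
nest [465.2 286.6] [134.4  96.3] yaw deg 8.75 px [218 109 149 101] z [0.0099 0.0129 0.0141]Traceback (most recent call last):
  File "<stdin>", line 3, in <module>
  File "h.py", line 62, in seats
    print("pocket",i,"foot x",np.percentile(a[f,0],[1,99]).round(1),"y",np.percentile(a[f,1],[1,99]).round(1),"z",np.percentile(P[f,2],[5,50,95]).round(4),"slope",k[:2].round(3),"rib",np.round(R[0],1),np.round(R[1],1),round(R[2],1))
                                                                                                                                                                                                 ~^^^
TypeError: 'NoneType' object is not subscriptable
```

View pics/w5.png

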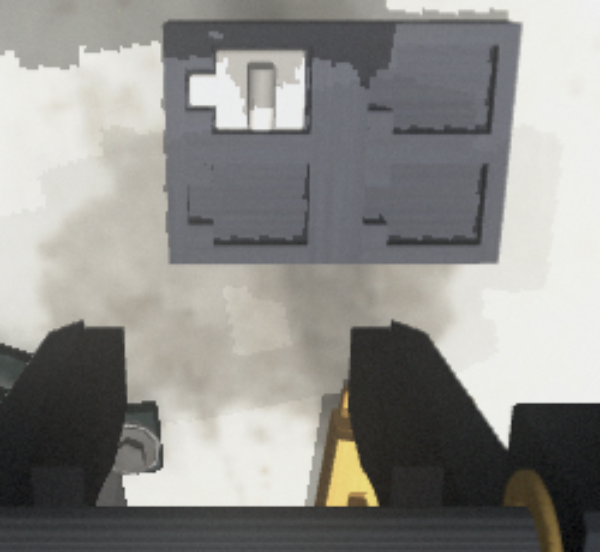

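The nest has been knocked about 23 mm aside, to (0.465, 0.287), and the pull still sits square in pocket 2 at (260,90). On to the second pull.

```bash
sed -i 's/R=cv2.minAreaRect(a\[r\].astype(.f4.)) if r.sum()>5 else None/R=cv2.minAreaRect(a[r].astype("f4")) if r.sum()>5 else ((0,0),(0,0),0)/' h.py
python3 - <<'E'
from h import *
c=dict(np.load("w5.npz")); N,y=nest(c); seats(c,N,y)
g=w_([-.0002,.046],MK,MY); plan([*g,.16],1.601,5); print(g)
plan([*w_(PO[4],N,y),.2],np.pi/2+y,6,pos=[*g,.16],yaw0=1.601)
E
```

```text
nest [465.2 286.6] [134.4  96.3] yaw deg 8.75 px [218 109 149 101] z [0.0099 0.0129 0.0141]
pocket 1 foot x [-29.7  19.6] y [-17.   17.8] z [0.0059 0.0072 0.0134] slope [-0.065  0.03 ] rib [0 0] [0 0] 0
pocket 2 foot x [-29.7  19.6] y [-17.7  14.9] z [0.0079 0.0146 0.0161] slope [0.007 0.042] rib [-0.7  0.4] [ 9.7 21.7] 0.7
pocket 3 foot x [-29.7  19.6] y [-16.7  17.8] z [0.006  0.0073 0.0135] slope [-0.066  0.026] rib [0 0] [0 0] 0
pocket 4 foot x [-29.1  19.5] y [-17.7  17.2] z [0.0058 0.0072 0.0134] slope [-0.034 -0.027] rib [0 0] [0 0] 0
[np.float64(0.201), np.float64(-0.741), np.float64(0.286), np.float64(0.149)]
[np.float64(0.201), np.float64(-0.734), np.float64(0.304), np.float64(0.149)]
[np.float64(0.201), np.float64(-0.726), np.float64(0.321), np.float64(0.149)]
[np.float64(0.201), np.float64(-0.718), np.float64(0.339), np.float64(0.149)]
[np.float64(0.201), np.float64(-0.71), np.float64(0.356), np.float64(0.149)]
rp err [ 0.0003 -0.0001]
[0.52609271 0.10347235]
[np.float64(-0.17), np.float64(0.709), np.float64(-0.061), np.float64(-0.133)]
[np.float64(-0.17), np.float64(0.71), np.float64(-0.047), np.float64(-0.133)]
[np.float64(-0.17), np.float64(0.711), np.float64(-0.032), np.float64(-0.133)]
[np.float64(-0.17), np.float64(0.711), np.float64(-0.018), np.float64(-0.133)]
[np.float64(-0.17), np.float64(0.711), np.float64(-0.003), np.float64(-0.133)]
[np.float64(-0.17), np.float64(0.711), np.float64(0.011), np.float64(-0.133)]
rp err [ 0.0003 -0.0001]
```

Call:
{"op": "carry_out", "data": {
  "targets": [
    [[0, 0, 0.2], [-0.74, 0.29, 0.15], 0],
    [[0, 0, 0.2], [-0.73, 0.3, 0.15], 0],
    [[0, 0, 0.2], [-0.73, 0.32, 0.15], 0],
    [[0, 0, 0.2], [-0.72, 0.34, 0.15], 0],
    [[0, 0, 0.2], [-0.71, 0.36, 0.15], 0]
  ]
}}

```text
time_s: 17.62
tcp_pos: [0.527, 0.1025, 0.1593]
eef_rot: [-3.141, -0.0, 1.601]
wrist_force: [-0.2, 0.6, 0.2]
width: 0.044
finger_force: 0.0
```

Call:
{"op": "carry_out", "data": {
  "targets": [
    [[0, 0, 0], [0, 0, 0.5], 0],
    [[0, 0, 0], [0, 0, 0.7], 0],
    [[0, 0, 0], [0, 0, 0.6], 0],
    [[0, 0, 0], [0, 0, 0], 0],
    [[0, 0, 0], [0, 0, 0], 0]
  ]
}}

```text
time_s: 18.25
tcp_pos: [0.5271, 0.1033, 0.0707]
eef_rot: [3.14, 0.0, 1.602]
wrist_force: [0.3, 0.7, 1.8]
width: 0.0441
finger_force: 0.0
```

```bash
python3 - <<'E'
from h import *
plan([.52609,.10347,.0425],1.601,1)
E
```

```text
[np.float64(0.008), np.float64(0.004), np.float64(-0.019), np.float64(0.564)]
rp err [0.0013 0.    ]
```

Call:
{"op": "carry_out", "data": {
  "targets": [
    [[0, 0, 0], [0, -0.02, 0.2], 0],
    [[0, 0, 0], [0, 0, 0.2], 0],
    [[0, 0, 0], [0, 0, 0.16], 0],
    [[0, 0, 0], [0, 0, 0], 0],
    [[0, 0, 0], [0, 0, 0], 0]
  ]
}}

```text
time_s: 18.88
tcp_pos: [0.5255, 0.1028, 0.0418]
eef_rot: [3.142, 0.0, 1.601]
wrist_force: [0.7, 0.6, -0.0]
width: 0.0438
finger_force: 0.0
```

Call:
{"op": "carry_out", "data": {
  "targets": [
    [[0, 0, 0], [0, 0, 0], -1],
    [[0, 0, 0], [0, 0, 0], -1],
    [[0, 0, 0], [0, 0, 0], -1],
    [[0, 0, 0], [0, 0, 0], -1],
    [[0, 0, 0], [0, 0, 0], -1]
  ]
}}

```text
time_s: 19.5
tcp_pos: [0.5255, 0.1028, 0.0418]
eef_rot: [3.141, 0.0, 1.601]
wrist_force: [-0.3, 0.5, 0.8]
width: 0.0097
finger_force: 25.0
```

Call:
{"op": "carry_out", "data": {
  "targets": [
    [[0, 0, 0], [0, 0, 0], -1],
    [[0, 0, 0], [0, 0, -0.1], -1],
    [[0, 0, 0], [0, 0, -0.3], -1],
    [[0, 0, 0], [0, 0, -0.5], -1],
    [[0, 0, 0], [0, 0, -0.7], -1]
  ]
}}

```text
time_s: 20.12
tcp_pos: [0.5251, 0.1028, 0.123]
eef_rot: [-3.141, -0.0, 1.601]
wrist_force: [0.4, -0.6, -0.2]
width: 0.0101
finger_force: 25.0
```

Call:
{"op": "carry_out", "data": {
  "targets": [
    [[0, 0, 0], [0, 0, -0.75], -1],
    [[0, 0, -0.17], [0.71, -0.06, -0.4], -1],
    [[0, 0, -0.17], [0.71, -0.05, -0.2], -1],
    [[0, 0, -0.17], [0.71, -0.03, -0.2], -1],
    [[0, 0, -0.17], [0.71, -0.02, 0], -1]
  ]
}}

```text
time_s: 20.75
tcp_pos: [0.5086, 0.2453, 0.2012]
eef_rot: [3.139, -0.0, 1.684]
wrist_force: [-0.7, -0.7, -0.3]
width: 0.0098
finger_force: 25.0
```

Call:
{"op": "carry_out", "data": {
  "targets": [
    [[0, 0, -0.17], [0.71, 0, 0], -1],
    [[0, 0, -0.17], [0.4, 0, 0], -1],
    [[0, 0, 0], [0, 0, 0], -1],
    [[0, 0, 0], [0, 0, 0], -1]
  ]
}}

```text
time_s: 21.25
tcp_pos: [0.5024, 0.2983, 0.1994]
eef_rot: [-3.141, 0.0, 1.723]
wrist_force: [-0.3, -0.6, -0.6]
width: 0.0097
finger_force: 25.0
```

```bash
cat >> h.py <<'E'
def held(c):
    P,col=cloud(c); s=ctrl.get_state(); q=fr(P[:,:2],np.array(s['tcp_pos'][:2]),s['eef_rot'][2]-np.pi/2)*1000; z=P[:,2]-s['tcp_pos'][2]
    m=(abs(q[:,1])<24)&(abs(q[:,0])<32)&(z>-.026)&(z<-.011)&(col.min(1)>95)
    print("held",m.sum(),np.percentile(q[m],[1,99],axis=0).round(1).tolist() if m.sum() else '',"z-tcp",np.median(z[m]).round(4))
E
python3 - <<'E'
from h import *
c=cam("wrist"); np.savez("w6.npz",**{k:np.array(v) for k,v in c.items()})
s=ctrl.get_state();print(s['tcp_pos'],s['eef_rot'],s['time_s'],s['width'])
held(dict(np.load("w4.npz"))) if 0 else held(c)
N,y=nest(c); seats(c,N,y); plan([*w_(PO[4],N,y),.06],np.pi/2+y,5); print(w_(PO[4],N,y),np.pi/2+y)
E
```

```text
[0.50246982 0.29815935 0.19936923] [-3.14148471e+00  2.97456541e-04  1.72242869e+00] 21.3 0.009875102552721888
held 1435 [[-27.3, -2.8], [15.5, 16.0]] z-tcp -0.0172
nest [464.8 286.9] [134.2  95.8] yaw deg 8.73 px [133 121 148  98] z [0.0106 0.0128 0.014 ]
pocket 1 foot x [-29.4  19.6] y [-17.8  17.8] z [0.0058 0.0071 0.0134] slope [-0.061  0.022] rib [0 0] [0 0] 0
pocket 2 foot x [-29.7  19.6] y [-17.3  17.7] z [0.0081 0.0143 0.0162] slope [0.005 0.007] rib [-0.1  0. ] [22.   9.7] 89.1
pocket 3 foot x [-29.5  18.8] y [-17.8  17.9] z [0.0058 0.0072 0.0134] slope [-0.069  0.033] rib [0 0] [0 0] 0
pocket 4 foot x [-29.4  19.5] y [-17.3  17.6] z [0.0058 0.0071 0.0133] slope [-0.044 -0.002] rib [0 0] [0 0] 0
[np.float64(-0.001), np.float64(0.07), np.float64(0.004), np.float64(0.557)]
[np.float64(-0.001), np.float64(0.07), np.float64(0.004), np.float64(0.557)]
[np.float64(-0.001), np.float64(0.07), np.float64(0.004), np.float64(0.557)]
[np.float64(-0.001), np.float64(0.07), np.float64(0.004), np.float64(0.557)]
[np.float64(-0.001), np.float64(0.07), np.float64(0.004), np.float64(0.557)]
rp err [0.0001 0.0003]
[0.50086501 0.31566264] 1.7232271621203008
```

Call:
{"op": "carry_out", "data": {
  "targets": [
    [[0, 0, 0], [0.1, 0.01, 0.6], -1],
    [[0, 0, 0], [0.1, 0.01, 0.7], -1],
    [[0, 0, 0], [0.1, 0, 0.7], -1],
    [[0, 0, 0], [0.035, 0, 0.5], -1],
    [[0, 0, 0], [0, 0, 0.28], -1]
  ]
}}

```text
time_s: 21.92
tcp_pos: [0.5007, 0.315, 0.0592]
eef_rot: [-3.14, 0.0, 1.723]
wrist_force: [-0.3, -0.3, -0.6]
width: 0.0097
finger_force: 25.0
```

Call:
{"op": "carry_out", "data": {
  "targets": [
    [[0, 0, 0], [0, 0, 0], -1],
    [[0, 0, 0], [0, 0, 0], -1],
    [[0, 0, 0], [0, 0, 0], -1]
  ]
}}

```text
time_s: 22.3
tcp_pos: [0.5011, 0.316, 0.0612]
eef_rot: [3.14, -0.0, 1.724]
wrist_force: [-0.2, 0.2, 0.2]
width: 0.0095
finger_force: 25.0
```

```bash
python3 - <<'E'
from h import *
plan([.50087,.3150,.033],1.7232,1); c=cam("wrist"); held(c)
E
```

```text
[np.float64(0.005), np.float64(-0.019), np.float64(-0.007), np.float64(0.565)]
rp err [ 0.0017 -0.0003]
held 1198 [[-27.1, -3.3], [15.7, 15.7]] z-tcp -0.017
```

Call:
{"op": "carry_out", "data": {
  "targets": [
    [[0, 0, 0], [-0.02, -0.005, 0.17], -1],
    [[0, 0, 0], [0, 0, 0.15], -1],
    [[0, 0, 0], [0, 0, 0.13], -1],
    [[0, 0, 0], [0, 0, 0.1], -1],
    [[0, 0, 0], [0, 0, 0], -1]
  ]
}}

```text
time_s: 22.98
tcp_pos: [0.5005, 0.3149, 0.0325]
eef_rot: [-3.141, 0.0, 1.724]
wrist_force: [-0.3, 0.4, -0.7]
width: 0.0101
finger_force: 25.0
```

Call:
{"op": "carry_out", "data": {
  "targets": [
    [[0, 0, 0], [0, 0, 0], -1],
    [[0, 0, 0], [0, 0, 0], -1]
  ]
}}

```text
time_s: 23.22
tcp_pos: [0.5006, 0.3149, 0.0329]
eef_rot: [3.141, -0.0, 1.724]
wrist_force: [-0.2, -0.0, -0.9]
width: 0.0098
finger_force: 25.0
```

Call:
{"op": "carry_out", "data": {
  "targets": [
    [[0, 0, 0], [0, 0, 0.01], 0],
    [[0, 0, 0], [0, 0, 0], 0],
    [[0, 0, 0], [0, 0, 0], 0],
    [[0, 0, 0], [0, 0, 0], 0],
    [[0, 0, 0], [0, 0, -0.3], 0]
  ]
}}

```text
time_s: 23.85
tcp_pos: [0.5001, 0.3147, 0.047]
eef_rot: [-3.139, 0.0, 1.724]
wrist_force: [0.8, 0.2, 0.6]
width: 0.0443
finger_force: 0.0
```

Call:
{"op": "carry_out", "data": {
  "targets": [
    [[0, 0, 0], [0, 0, -0.7], 0],
    [[0, 0, 0], [0, 0, -0.9], 0],
    [[0, 0, 0], [0, 0, -0.9], 0],
    [[0, 0, 0], [-0.6, 0, -0.5], 0],
    [[0, 0, 0], [-0.4, 0, 0], 0]
  ]
}}

```text
time_s: 24.48
tcp_pos: [0.5088, 0.2647, 0.1997]
eef_rot: [3.137, -0.001, 1.724]
wrist_force: [-0.0, -0.5, -0.9]
width: 0.0443
finger_force: 0.0
```

Call:
{"op": "carry_out", "data": {
  "targets": [
    [[0, 0, 0], [0, 0, 0], 0],
    [[0, 0, 0], [0, 0, 0], 0]
  ]
}}

```text
time_s: 24.72
tcp_pos: [0.5077, 0.2657, 0.1961]
eef_rot: [-3.139, 0.0, 1.724]
wrist_force: [1.2, 0.6, 0.5]
width: 0.044
finger_force: 0.0
```

```bash
python3 - <<'E'
from h import *
c=cam("wrist"); N,y=nest(c); seats(c,N,y)
s=ctrl.get_state();print(s['tcp_pos'],s['eef_rot'],s['time_s'],s['width'])
g=w_([-.0004,-.0464],MK,MY); plan([*g,.16],1.601,6);print(g)
plan([*w_(PO[1],N,y),.2],np.pi/2+y,7,pos=[*g,.16],yaw0=1.601)
E
```

```text
nest [464.9 286.2] [134.6  95.9] yaw deg 8.74 px [129  84 153 105] z [0.0106 0.0129 0.0141]
pocket 1 foot x [-29.6  19.5] y [-17.5  17.1] z [0.0057 0.0071 0.0134] slope [-0.067 -0.023] rib [0 0] [0 0] 0
pocket 2 foot x [-28.6  17.5] y [-17.8  14.8] z [0.0124 0.0147 0.0161] slope [-0.005  0.061] rib [-0.1  0.6] [ 9.9 22.1] 0.1
pocket 3 foot x [-29.6  19.4] y [-17.5  17.1] z [0.0059 0.0072 0.0134] slope [-0.071 -0.023] rib [0 0] [0 0] 0
pocket 4 foot x [-28.4  15.6] y [-17.8  15.6] z [0.0125 0.0148 0.0161] slope [0.013 0.044] rib [-0.9  0.7] [ 9.3 22. ] 0.1
[0.50774923 0.2659261  0.19617211] [-3.13953296e+00  5.30961817e-05  1.72410667e+00] 24.775 0.04409694386042274
[np.float64(0.171), np.float64(-0.85), np.float64(-0.061), np.float64(0.121)]
[np.float64(0.171), np.float64(-0.851), np.float64(-0.043), np.float64(0.121)]
[np.float64(0.171), np.float64(-0.852), np.float64(-0.026), np.float64(0.121)]
[np.float64(0.171), np.float64(-0.852), np.float64(-0.008), np.float64(0.121)]
[np.float64(0.171), np.float64(-0.852), np.float64(0.009), np.float64(0.121)]
[np.float64(0.171), np.float64(-0.852), np.float64(0.027), np.float64(0.121)]
rp err [0.0021 0.0001]
[0.52871981 0.01110948]
[np.float64(-0.146), np.float64(0.715), np.float64(-0.236), np.float64(-0.114)]
[np.float64(-0.146), np.float64(0.719), np.float64(-0.223), np.float64(-0.114)]
[np.float64(-0.146), np.float64(0.723), np.float64(-0.21), np.float64(-0.114)]
[np.float64(-0.146), np.float64(0.727), np.float64(-0.198), np.float64(-0.114)]
[np.float64(-0.146), np.float64(0.73), np.float64(-0.185), np.float64(-0.114)]
[np.float64(-0.146), np.float64(0.733), np.float64(-0.172), np.float64(-0.114)]
[np.float64(-0.146), np.float64(0.736), np.float64(-0.159), np.float64(-0.114)]
rp err [0.0021 0.0001]
```

Two are seated. Now the third, at y = -46.

Call:
{"op": "carry_out", "data": {
  "targets": [
    [[0, 0, 0.17], [-0.85, -0.06, 0.12], 0],
    [[0, 0, 0.17], [-0.85, -0.04, 0.12], 0],
    [[0, 0, 0.17], [-0.85, -0.03, 0.12], 0],
    [[0, 0, 0.17], [-0.85, -0.01, 0.12], 0],
    [[0, 0, 0.17], [-0.85, 0.01, 0.12], 0]
  ]
}}

```text
time_s: 25.4
tcp_pos: [0.5254, 0.0529, 0.1664]
eef_rot: [-3.141, -0.0, 1.622]
wrist_force: [0.5, 0.0, -0.5]
width: 0.0438
finger_force: 0.0
```

Call:
{"op": "carry_out", "data": {
  "targets": [
    [[0, 0, 0.17], [-0.85, 0.03, 0.12], 0],
    [[0, 0, 0], [0, 0, 0], 0],
    [[0, 0, 0], [0, 0, 0], 0],
    [[0, 0, 0], [0, 0, 0], 0]
  ]
}}

```text
time_s: 25.9
tcp_pos: [0.5291, 0.0124, 0.1613]
eef_rot: [-3.142, -0.0, 1.603]
wrist_force: [0.5, -0.7, -0.1]
width: 0.0442
finger_force: 0.0
```

```bash
python3 - <<'E'
from h import *
c=cam("wrist"); ribs(c)
plan([.52872,.01111,.07],1.601,1)
E
```

```text
-46 316 rib x [-4.9  4.1] y [-55.9 -35.6] z 0.0446 foot z 0.0248 rect ((-0.37944698333740234, -45.281272888183594), (21.985301971435547, 9.129829406738281), 89.85501098632812)
-84 298 rib x [-3.5  4.5] y [-94.3 -72.5] z 0.0445 foot z 0.0248 rect ((0.6110334396362305, -83.29573822021484), (9.396240234375, 22.53065299987793), 3.249577283859253)
[np.float64(0.018), np.float64(-0.024), np.float64(-0.009), np.float64(1.826)]
rp err [ 0.     -0.0001]
```

Call:
{"op": "carry_out", "data": {
  "targets": [
    [[0, 0, 0.02], [-0.01, -0.01, 0.6], 0],
    [[0, 0, 0], [0, 0, 0.7], 0],
    [[0, 0, 0], [0, 0, 0.5], 0],
    [[0, 0, 0], [0, 0, 0], 0],
    [[0, 0, 0], [0, 0, 0], 0]
  ]
}}

```text
time_s: 26.58
tcp_pos: [0.5292, 0.0109, 0.0723]
eef_rot: [3.14, 0.0, 1.6]
wrist_force: [0.1, 0.3, 0.8]
width: 0.044
finger_force: 0.0
```

```bash
python3 - <<'E'
from h import *
plan([.52872,.0116,.0425],1.601,1)
E
```

```text
[np.float64(-0.011), np.float64(0.013), np.float64(-0.01), np.float64(0.596)]
rp err [0.0016 0.0003]
```

Call:
{"op": "carry_out", "data": {
  "targets": [
    [[0, 0, 0], [0.02, -0.01, 0.2], 0],
    [[0, 0, 0], [0, 0, 0.22], 0],
    [[0, 0, 0], [0, 0, 0.16], 0],
    [[0, 0, 0], [0, 0, 0], 0],
    [[0, 0, 0], [0, 0, 0], 0]
  ]
}}

```text
time_s: 27.2
tcp_pos: [0.5283, 0.0116, 0.0423]
eef_rot: [3.141, 0.0, 1.599]
wrist_force: [0.3, 0.5, 0.0]
width: 0.0442
finger_force: 0.0
```

Call:
{"op": "carry_out", "data": {
  "targets": [
    [[0, 0, 0], [0, 0, 0], -1],
    [[0, 0, 0], [0, 0, 0], -1],
    [[0, 0, 0], [0, 0, 0], -1],
    [[0, 0, 0], [0, 0, 0], -1],
    [[0, 0, 0], [0, 0, 0], -1]
  ]
}}

```text
time_s: 27.82
tcp_pos: [0.5282, 0.0116, 0.0423]
eef_rot: [3.141, 0.0, 1.599]
wrist_force: [1.1, 0.1, 2.1]
width: 0.0099
finger_force: 25.0
```

Call:
{"op": "carry_out", "data": {
  "targets": [
    [[0, 0, 0], [0, 0, 0], -1],
    [[0, 0, 0], [0, 0, -0.1], -1],
    [[0, 0, 0], [0, 0, -0.3], -1],
    [[0, 0, 0], [0, 0, -0.5], -1],
    [[0, 0, 0], [0, 0, -0.7], -1]
  ]
}}

```text
time_s: 28.45
tcp_pos: [0.5278, 0.0117, 0.1236]
eef_rot: [-3.141, -0.0, 1.599]
wrist_force: [-0.2, 0.3, -1.3]
width: 0.0097
finger_force: 25.0
```

Call:
{"op": "carry_out", "data": {
  "targets": [
    [[0, 0, 0], [0, 0, -0.75], -1],
    [[0, 0, 0], [0, 0, -0.8], -1],
    [[0, 0, -0.15], [0.72, -0.24, 0], -1],
    [[0, 0, -0.15], [0.72, -0.22, 0], -1],
    [[0, 0, -0.15], [0.72, -0.21, 0], -1]
  ]
}}

```text
time_s: 29.08
tcp_pos: [0.489, 0.1189, 0.2008]
eef_rot: [3.141, 0.0, 1.653]
wrist_force: [0.8, -0.4, -0.8]
width: 0.0102
finger_force: 25.0
```

Call:
{"op": "carry_out", "data": {
  "targets": [
    [[0, 0, -0.15], [0.73, -0.2, 0], -1],
    [[0, 0, -0.15], [0.73, -0.19, 0], -1],
    [[0, 0, -0.15], [0.5, -0.17, 0], -1],
    [[0, 0, -0.13], [0, 0, 0], -1],
    [[0, 0, 0], [0, 0, 0], -1]
  ]
}}

```text
time_s: 29.7
tcp_pos: [0.4525, 0.2122, 0.2003]
eef_rot: [3.141, 0.0, 1.722]
wrist_force: [0.1, 0.4, 0.1]
width: 0.0098
finger_force: 25.0
```

```bash
python3 - <<'E'
from h import *
c=cam("wrist"); np.savez("w8.npz",**{k:np.array(v) for k,v in c.items()})
s=ctrl.get_state();print(s['tcp_pos'],s['eef_rot'],s['time_s'],s['width'])
held(c)
N,y=nest(c); seats(c,N,y); plan([*w_(PO[1],N,y),.06],np.pi/2+y,1); print(w_(PO[1],N,y),np.pi/2+y)
E
```

```text
[0.45264058 0.21198487 0.20012144] [3.14104453e+00 1.83447051e-04 1.72153160e+00] 29.75 0.009571724913897035
held 1469 [[-27.3, -2.6], [15.5, 16.0]] z-tcp -0.0177
nest [464.9 286.7] [134.3  96.5] yaw deg 8.62 px [198  28 158 114] z [0.0112 0.013  0.0142]
pocket 1 foot x [ 9.3 19.9] y [-17.7  18. ] z [0.006  0.0073 0.0136] slope [0.275 0.017] rib [0 0] [0 0] 0
pocket 2 foot x [-26.4  19.4] y [-16.1  17.9] z [0.0081 0.0148 0.0162] slope [-0.033  0.017] rib [-0.5  0.1] [21.4  9.1] 90.0
pocket 3 foot x [-28.5  19.8] y [-17.5  17.3] z [0.0059 0.0073 0.0134] slope [-0.076 -0.03 ] rib [0 0] [0 0] 0
pocket 4 foot x [-27.8  19.7] y [-17.6  17.4] z [0.008  0.0148 0.0162] slope [-0.019  0.011] rib [-1.1  0.4] [21.5  9.9] 89.8
[np.float64(0.003), np.float64(0.981), np.float64(-0.134), np.float64(2.802)]
rp err [0.0005 0.0002]
[0.43867297 0.25946921] 1.7211710186664346
```

Call:
{"op": "carry_out", "data": {
  "targets": [
    [[0, 0, 0], [0.5, -0.07, 0], -1],
    [[0, 0, 0], [0.47, -0.065, 0.3], -1],
    [[0, 0, 0], [0, 0, 0.8], -1],
    [[0, 0, 0], [0, 0, 0.9], -1],
    [[0, 0, 0], [0, 0, 0.6], -1]
  ]
}}

```text
time_s: 30.38
tcp_pos: [0.4384, 0.2586, 0.0681]
eef_rot: [-3.14, 0.0, 1.721]
wrist_force: [0.3, -0.1, -1.1]
width: 0.0094
finger_force: 25.0
```

Call:
{"op": "carry_out", "data": {
  "targets": [
    [[0, 0, 0], [0, 0, 0.2], -1],
    [[0, 0, 0], [0, 0, 0], -1],
    [[0, 0, 0], [0, 0, 0], -1],
    [[0, 0, 0], [0, 0, 0], -1]
  ]
}}

```text
time_s: 30.88
tcp_pos: [0.4387, 0.2597, 0.0607]
eef_rot: [3.14, -0.0, 1.723]
wrist_force: [-0.9, -0.6, -0.4]
width: 0.01
finger_force: 25.0
```

```bash
python3 - <<'E'
from h import *
plan([.43867,.2590,.033],1.7215,1); c=cam("wrist"); held(c)
E
```

```text
[np.float64(0.009), np.float64(-0.015), np.float64(-0.002), np.float64(0.554)]
rp err [ 0.0018 -0.0003]
held 1192 [[-27.2, -3.3], [15.7, 15.8]] z-tcp -0.0175
```

Call:
{"op": "carry_out", "data": {
  "targets": [
    [[0, 0, 0], [-0.015, 0, 0.16], -1],
    [[0, 0, 0], [0, 0, 0.15], -1],
    [[0, 0, 0], [0, 0, 0.13], -1],
    [[0, 0, 0], [0, 0, 0.1], -1],
    [[0, 0, 0], [0, 0, 0], -1]
  ]
}}

```text
time_s: 31.55
tcp_pos: [0.4383, 0.2589, 0.0325]
eef_rot: [-3.141, 0.0, 1.723]
wrist_force: [-0.1, -0.4, 0.2]
width: 0.01
finger_force: 25.0
```

Call:
{"op": "carry_out", "data": {
  "targets": [
    [[0, 0, 0], [0, 0, 0], -1],
    [[0, 0, 0], [0, 0, 0], -1]
  ]
}}

```text
time_s: 31.8
tcp_pos: [0.4384, 0.2589, 0.0327]
eef_rot: [3.142, -0.0, 1.723]
wrist_force: [-0.0, -0.2, -0.3]
width: 0.0101
finger_force: 25.0
```

Call:
{"op": "carry_out", "data": {
  "targets": [
    [[0, 0, 0], [0, 0, 0.01], 0],
    [[0, 0, 0], [0, 0, 0], 0],
    [[0, 0, 0], [0, 0, 0], 0],
    [[0, 0, 0], [0, 0, 0], 0],
    [[0, 0, 0], [0, 0, -0.3], 0]
  ]
}}

```text
time_s: 32.42
tcp_pos: [0.4379, 0.2588, 0.0472]
eef_rot: [-3.14, 0.0, 1.723]
wrist_force: [0.1, 0.0, -0.1]
width: 0.0443
finger_force: 0.0
```

Call:
{"op": "carry_out", "data": {
  "targets": [
    [[0, 0, 0], [0, 0, -0.7], 0],
    [[0, 0, 0], [0, 0, -0.9], 0],
    [[0, 0, 0], [0, 0, -0.9], 0],
    [[0, 0, 0], [-0.6, 0, -0.5], 0],
    [[0, 0, 0], [-0.4, 0, 0], 0]
  ]
}}

```text
time_s: 33.05
tcp_pos: [0.4465, 0.2089, 0.2003]
eef_rot: [3.136, -0.0, 1.723]
wrist_force: [0.1, 0.5, -0.7]
width: 0.044
finger_force: 0.0
```

Call:
{"op": "carry_out", "data": {
  "targets": [
    [[0, 0, 0], [0, 0, 0], 0],
    [[0, 0, 0], [0, 0, 0], 0]
  ]
}}

```text
time_s: 33.3
tcp_pos: [0.4457, 0.2099, 0.1974]
eef_rot: [-3.141, -0.0, 1.723]
wrist_force: [0.9, 0.3, 0.2]
width: 0.0441
finger_force: 0.0
```

```bash
python3 - <<'E'
from h import *
c=cam("wrist"); N,y=nest(c); seats(c,N,y)
s=ctrl.get_state();print(s['tcp_pos'],s['eef_rot'],s['time_s'],s['width'])
g=w_([.0006,-.0834],MK,MY); plan([*g,.16],1.601,6);print(g)
plan([*w_(PO[3],N,y),.2],np.pi/2+y,7,pos=[*g,.2],yaw0=1.601)
E
```

```text
nest [465.  286.5] [134.2  95.6] yaw deg 8.75 px [206  27 160 114] z [0.0111 0.0129 0.0142]
pocket 1 foot x [-29.   15.3] y [-17.9  14.8] z [0.0121 0.0147 0.0161] slope [0.011 0.066] rib [-1.3  0.3] [ 9.4 21.7] 0.1
pocket 2 foot x [-26.5  19.4] y [-14.4  17.6] z [0.0131 0.0148 0.0161] slope [-0.011 -0.032] rib [-0.4  0.3] [21.8  9. ] 89.8
pocket 3 foot x [-28.2  19.6] y [-17.9  17.3] z [0.0058 0.0071 0.0131] slope [-0.015 -0.016] rib [0 0] [0 0] 0
pocket 4 foot x [-28.   19.7] y [-17.7  17.7] z [0.008  0.0147 0.0162] slope [-0.022 -0.002] rib [-1.2  0.4] [10.2 22. ] 0.3
[0.44564312 0.21007375 0.19726377] [-3.14123944e+00 -1.67829360e-04  1.72314254e+00] 33.35 0.04402157068044262
[np.float64(0.17), np.float64(-0.82), np.float64(0.161), np.float64(0.124)]
[np.float64(0.17), np.float64(-0.817), np.float64(0.178), np.float64(0.124)]
[np.float64(0.17), np.float64(-0.813), np.float64(0.195), np.float64(0.124)]
[np.float64(0.17), np.float64(-0.809), np.float64(0.211), np.float64(0.124)]
[np.float64(0.17), np.float64(-0.805), np.float64(0.228), np.float64(0.124)]
[np.float64(0.17), np.float64(-0.8), np.float64(0.244), np.float64(0.124)]
rp err [ 0.0004 -0.0002]
[ 0.53085136 -0.0258426 ]
[np.float64(-0.146), np.float64(0.846), np.float64(-0.04), np.float64(-0.0)]
[np.float64(-0.146), np.float64(0.847), np.float64(-0.025), np.float64(-0.0)]
[np.float64(-0.146), np.float64(0.847), np.float64(-0.01), np.float64(-0.0)]
[np.float64(-0.146), np.float64(0.847), np.float64(0.005), np.float64(-0.0)]
[np.float64(-0.146), np.float64(0.847), np.float64(0.02), np.float64(-0.0)]
[np.float64(-0.146), np.float64(0.847), np.float64(0.034), np.float64(-0.0)]
[np.float64(-0.146), np.float64(0.846), np.float64(0.049), np.float64(-0.0)]
rp err [ 0.0004 -0.0002]
```

Three are seated. Now the last one, at y = -84.

Call:
{"op": "carry_out", "data": {
  "targets": [
    [[0, 0, 0.17], [-0.82, 0.16, 0.12], 0],
    [[0, 0, 0.17], [-0.82, 0.18, 0.12], 0],
    [[0, 0, 0.17], [-0.81, 0.2, 0.12], 0],
    [[0, 0, 0.17], [-0.81, 0.21, 0.12], 0],
    [[0, 0, 0.17], [-0.8, 0.23, 0.12], 0]
  ]
}}

```text
time_s: 33.98
tcp_pos: [0.5175, 0.0125, 0.1669]
eef_rot: [-3.141, -0.0, 1.621]
wrist_force: [1.1, 0.2, 0.5]
width: 0.0441
finger_force: 0.0
```

Call:
{"op": "carry_out", "data": {
  "targets": [
    [[0, 0, 0.17], [-0.8, 0.24, 0.12], 0],
    [[0, 0, 0], [0, 0, 0.7], 0],
    [[0, 0, 0], [0, 0, 0.7], 0],
    [[0, 0, 0], [0, 0, 0.4], 0],
    [[0, 0, 0], [0, 0, 0], 0]
  ]
}}

```text
time_s: 34.6
tcp_pos: [0.5306, -0.0255, 0.07]
eef_rot: [-3.138, -0.001, 1.601]
wrist_force: [0.1, -0.3, 1.1]
width: 0.044
finger_force: 0.0
```

Call:
{"op": "carry_out", "data": {
  "targets": [
    [[0, 0, 0], [0, 0, 0], 0]
  ]
}}

```text
time_s: 34.72
tcp_pos: [0.5316, -0.026, 0.072]
eef_rot: [3.141, 0.0, 1.601]
wrist_force: [-0.2, 0.3, 0.5]
width: 0.0439
finger_force: 0.0
```

```bash
python3 - <<'E'
from h import *
plan([.53085,-.0262,.0425],1.601,1)
E
```

```text
[np.float64(-0.002), np.float64(-0.004), np.float64(-0.016), np.float64(0.589)]
rp err [0.001  0.0003]
```

Call:
{"op": "carry_out", "data": {
  "targets": [
    [[0, 0, 0], [0.01, -0.015, 0.2], 0],
    [[0, 0, 0], [0, 0, 0.22], 0],
    [[0, 0, 0], [0, 0, 0.16], 0],
    [[0, 0, 0], [0, 0, 0], 0],
    [[0, 0, 0], [0, 0, 0], 0]
  ]
}}

```text
time_s: 35.35
tcp_pos: [0.5305, -0.0259, 0.0423]
eef_rot: [3.141, 0.0, 1.6]
wrist_force: [-0.0, -0.6, -0.4]
width: 0.044
finger_force: 0.0
```

Call:
{"op": "carry_out", "data": {
  "targets": [
    [[0, 0, 0], [0, 0, 0], -1],
    [[0, 0, 0], [0, 0, 0], -1],
    [[0, 0, 0], [0, 0, 0], -1],
    [[0, 0, 0], [0, 0, 0], -1],
    [[0, 0, 0], [0, 0, 0], -1]
  ]
}}

```text
time_s: 35.98
tcp_pos: [0.5304, -0.0258, 0.0423]
eef_rot: [3.141, 0.0, 1.6]
wrist_force: [0.9, -0.0, 1.8]
width: 0.0098
finger_force: 25.0
```

Call:
{"op": "carry_out", "data": {
  "targets": [
    [[0, 0, 0], [0, 0, 0], -1],
    [[0, 0, 0], [0, 0, -0.1], -1],
    [[0, 0, 0], [0, 0, -0.3], -1],
    [[0, 0, 0], [0, 0, -0.5], -1],
    [[0, 0, 0], [0, 0, -0.7], -1]
  ]
}}

```text
time_s: 36.6
tcp_pos: [0.5301, -0.0257, 0.1236]
eef_rot: [-3.141, -0.0, 1.6]
wrist_force: [0.3, -1.1, -0.4]
width: 0.0097
finger_force: 25.0
```

Call:
{"op": "carry_out", "data": {
  "targets": [
    [[0, 0, 0], [0, 0, -0.75], -1],
    [[0, 0, 0], [0, 0, -0.8], -1],
    [[0, 0, -0.15], [0.85, -0.04, 0], -1],
    [[0, 0, -0.15], [0.85, -0.03, 0], -1],
    [[0, 0, -0.15], [0.85, -0.01, 0], -1]
  ]
}}

```text
time_s: 37.22
tcp_pos: [0.5199, 0.1026, 0.2009]
eef_rot: [3.14, 0.0, 1.654]
wrist_force: [0.7, -0.3, -0.7]
width: 0.0099
finger_force: 25.0
```

Call:
{"op": "carry_out", "data": {
  "targets": [
    [[0, 0, -0.15], [0.85, 0, 0], -1],
    [[0, 0, -0.15], [0.85, 0.02, 0], -1],
    [[0, 0, -0.15], [0.65, 0.03, 0], -1],
    [[0, 0, -0.13], [0, 0, 0], -1],
    [[0, 0, 0], [0, 0, 0], -1]
  ]
}}

```text
time_s: 37.85
tcp_pos: [0.5111, 0.218, 0.2003]
eef_rot: [3.141, 0.0, 1.724]
wrist_force: [0.1, -0.9, -1.2]
width: 0.0097
finger_force: 25.0
```

```bash
python3 - <<'E'
from h import *
c=cam("wrist"); np.savez("w9.npz",**{k:np.array(v) for k,v in c.items()})
s=ctrl.get_state();print(s['tcp_pos'],s['eef_rot'],s['time_s'],s['width'])
held(c)
N,y=nest(c); seats(c,N,y); plan([*w_(PO[3],N,y),.06],np.pi/2+y,1); print(w_(PO[3],N,y),np.pi/2+y)
E
```

```text
[0.51116272 0.21770588 0.20017137] [3.14133472e+00 2.45861082e-04 1.72279656e+00] 37.9 0.010074584915289165
held 1359 [[-27.3, -2.7], [15.5, 15.4]] z-tcp -0.0176
nest [464.8 286.6] [134.8  95.1] yaw deg 8.74 px [129  25 158 113] z [0.0114 0.0129 0.0142]
pocket 1 foot x [-28.7  15.7] y [-17.9  15.1] z [0.0124 0.0147 0.0162] slope [0.023 0.053] rib [-0.6  0.2] [10.1 21.9] 2.4
pocket 2 foot x [-26.5  16.4] y [-14.9  15.6] z [0.0096 0.0148 0.0161] slope [0.012 0.028] rib [-0.3  0.3] [21.4  9.8] 89.2
pocket 3 foot x [-1.1 19.9] y [-17.9  17.6] z [0.0057 0.0071 0.0134] slope [ 0.074 -0.01 ] rib [0 0] [0 0] 0
pocket 4 foot x [-26.4  19.7] y [-17.4  17.4] z [0.007  0.0148 0.0161] slope [-0.045  0.007] rib [-0.7  0.2] [ 9.8 21.4] 0.0
[np.float64(-0.005), np.float64(1.043), np.float64(0.092), np.float64(2.803)]
rp err [0.0003 0.0002]
[0.50780705 0.26996841] 1.723423303934585
```

Call:
{"op": "carry_out", "data": {
  "targets": [
    [[0, 0, 0], [0.53, 0.05, 0], -1],
    [[0, 0, 0], [0.505, 0.05, 0.3], -1],
    [[0, 0, 0], [0, 0, 0.8], -1],
    [[0, 0, 0], [0, 0, 0.9], -1],
    [[0, 0, 0], [0, 0, 0.6], -1]
  ]
}}

```text
time_s: 38.52
tcp_pos: [0.508, 0.2692, 0.0682]
eef_rot: [-3.14, 0.0, 1.722]
wrist_force: [-0.6, -0.9, -0.6]
width: 0.0098
finger_force: 25.0
```

Call:
{"op": "carry_out", "data": {
  "targets": [
    [[0, 0, 0], [0, 0, 0.2], -1],
    [[0, 0, 0], [0, 0, 0], -1],
    [[0, 0, 0], [0, 0, 0], -1],
    [[0, 0, 0], [0, 0, 0], -1]
  ]
}}

```text
time_s: 39.02
tcp_pos: [0.5086, 0.2705, 0.0608]
eef_rot: [3.14, -0.0, 1.724]
wrist_force: [-0.0, 0.2, -0.4]
width: 0.0097
finger_force: 25.0
```

```bash
python3 - <<'E'
from h import *
plan([.50785,.2696,.033],1.7232,1); c=cam("wrist"); held(c)
E
```

```text
[np.float64(0.005), np.float64(-0.016), np.float64(-0.017), np.float64(0.556)]
rp err [ 0.0019 -0.0002]
held 1121 [[-27.1, -3.5], [15.7, 15.2]] z-tcp -0.0174
```

Call:
{"op": "carry_out", "data": {
  "targets": [
    [[0, 0, 0], [-0.015, -0.01, 0.16], -1],
    [[0, 0, 0], [0, 0, 0.15], -1],
    [[0, 0, 0], [0, 0, 0.13], -1],
    [[0, 0, 0], [0, 0, 0.1], -1],
    [[0, 0, 0], [0, 0, 0], -1]
  ]
}}

```text
time_s: 39.7
tcp_pos: [0.5077, 0.2697, 0.0325]
eef_rot: [-3.141, 0.0, 1.724]
wrist_force: [-0.2, 0.1, -0.9]
width: 0.0097
finger_force: 25.0
```

Call:
{"op": "carry_out", "data": {
  "targets": [
    [[0, 0, 0], [0, 0, 0], -1],
    [[0, 0, 0], [0, 0, 0], -1]
  ]
}}

```text
time_s: 39.95
tcp_pos: [0.5078, 0.2696, 0.0327]
eef_rot: [3.142, 0.0, 1.724]
wrist_force: [0.1, -0.1, 0.1]
width: 0.0096
finger_force: 25.0
```

Call:
{"op": "carry_out", "data": {
  "targets": [
    [[0, 0, 0], [0, 0, 0.01], 0],
    [[0, 0, 0], [0, 0, 0], 0],
    [[0, 0, 0], [0, 0, 0], 0],
    [[0, 0, 0], [0, 0, 0], 0],
    [[0, 0, 0], [0, 0, -0.3], 0]
  ]
}}

```text
time_s: 40.58
tcp_pos: [0.5073, 0.2695, 0.0471]
eef_rot: [-3.139, 0.0, 1.724]
wrist_force: [-0.2, -0.1, 0.2]
width: 0.0439
finger_force: 0.0
```

Call:
{"op": "carry_out", "data": {
  "targets": [
    [[0, 0, 0], [0, 0, -0.7], 0],
    [[0, 0, 0], [0, 0, -0.9], 0],
    [[0, 0, 0], [0, 0, -0.9], 0],
    [[0, 0, 0], [-0.6, 0, -0.5], 0],
    [[0, 0, 0], [-0.4, 0, 0], 0]
  ]
}}

```text
time_s: 41.2
tcp_pos: [0.516, 0.2195, 0.1996]
eef_rot: [3.137, -0.0, 1.724]
wrist_force: [1.2, 0.8, -0.7]
width: 0.0439
finger_force: 0.0
```

Call:
{"op": "carry_out", "data": {
  "targets": [
    [[0, 0, 0], [0, 0, 0], 1],
    [[0, 0, 0], [0, 0, 0], 1]
  ]
}}

```text
time_s: 41.45
tcp_pos: [0.5149, 0.2205, 0.1961]
eef_rot: [-3.139, -0.0, 1.724]
wrist_force: [-0.2, 0.4, -0.2]
width: 0.0618
finger_force: 0.0
```

```bash
python3 - <<'E'
from h import *
c=cam("wrist"); N,y=nest(c); seats(c,N,y); cv2.imwrite("pics/w10.png",c['img'])
s=ctrl.get_state();print(s['tcp_pos'],s['eef_rot'],s['time_s'],s['width'])
plan([.5280,.0570,.2],1.601-1.2,11)
E
```

```text
nest [464.7 286.8] [134.8  95.8] yaw deg 8.91 px [123  26 160 115] z [0.0115 0.0129 0.0142]
pocket 1 foot x [-28.9  17.1] y [-16.8  14.6] z [0.0117 0.0147 0.0161] slope [0.002 0.072] rib [-0.5  0.1] [21.7  9.7] 89.4
pocket 2 foot x [-29.4  16.6] y [-14.8  15.8] z [0.013  0.0147 0.0161] slope [ 0.015 -0.019] rib [-0.2 -0. ] [10.  21.9] 0.4
pocket 3 foot x [-28.9  15.9] y [-17.3  16.8] z [0.0126 0.0148 0.0162] slope [0.015 0.029] rib [-0.5 -0.6] [21.9  9.4] 89.7
pocket 4 foot x [-26.8  17.2] y [-15.8  17.8] z [0.0126 0.0148 0.0161] slope [-0.018 -0.022] rib [-0.9 -0.2] [ 9.6 21.8] 0.2
[0.5149741  0.22069011 0.19622113] [-3.13960171e+00 -1.43460404e-04  1.72410031e+00] 41.5 0.06612006719119996
[np.float64(1.002), np.float64(-0.298), np.float64(-0.022), np.float64(-0.007)]
[np.float64(1.002), np.float64(-0.298), np.float64(0.014), np.float64(-0.007)]
[np.float64(1.002), np.float64(-0.294), np.float64(0.05), np.float64(-0.007)]
[np.float64(1.002), np.float64(-0.286), np.float64(0.085), np.float64(-0.007)]
[np.float64(1.002), np.float64(-0.274), np.float64(0.118), np.float64(-0.007)]
[np.float64(1.002), np.float64(-0.258), np.float64(0.15), np.float64(-0.007)]
[np.float64(1.002), np.float64(-0.238), np.float64(0.18), np.float64(-0.007)]
[np.float64(1.002), np.float64(-0.215), np.float64(0.207), np.float64(-0.007)]
[np.float64(1.002), np.float64(-0.188), np.float64(0.232), np.float64(-0.007)]
[np.float64(1.002), np.float64(-0.159), np.float64(0.253), np.float64(-0.007)]
[np.float64(1.002), np.float64(-0.128), np.float64(0.27), np.float64(-0.007)]
rp err [ 0.002  -0.0001]
```

View pics/w10.png

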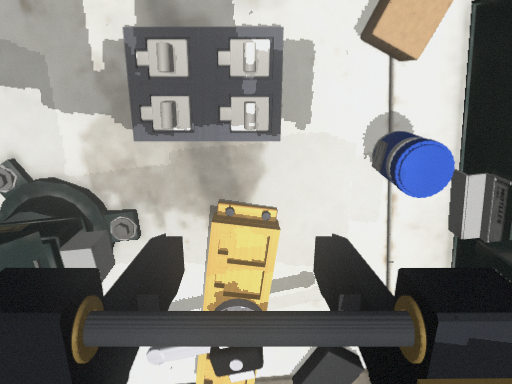

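All four pulls are seated square in the nest: (163,58), (250,58), (165,113), (250,113). The mould is empty. Back to the knob.

Call:
{"op": "carry_out", "data": {
  "targets": [
    [[0, 0, 1], [-0.3, -0.02, 0], 1],
    [[0, 0, 1], [-0.3, 0.01, 0], 1],
    [[0, 0, 1], [-0.29, 0.05, 0], 1],
    [[0, 0, 1], [-0.29, 0.09, 0], 1],
    [[0, 0, 1], [-0.27, 0.12, 0], 1]
  ]
}}

```text
time_s: 42.12
tcp_pos: [0.5215, 0.146, 0.1965]
eef_rot: [-3.14, 0.001, 1.121]
wrist_force: [0.6, -0.4, 0.1]
width: 0.0882
finger_force: 0.0
```

Call:
{"op": "carry_out", "data": {
  "targets": [
    [[0, 0, 1], [-0.26, 0.15, 0], 1],
    [[0, 0, 1], [-0.24, 0.18, 0], 1],
    [[0, 0, 1], [-0.22, 0.21, 0], 1],
    [[0, 0, 1], [-0.19, 0.23, 0], 1],
    [[0, 0, 1], [-0.16, 0.25, 0], 1]
  ]
}}

```text
time_s: 42.75
tcp_pos: [0.5272, 0.0713, 0.1965]
eef_rot: [-3.141, 0.001, 0.521]
wrist_force: [0.3, -0.2, -0.9]
width: 0.0882
finger_force: 0.0
```

Call:
{"op": "carry_out", "data": {
  "targets": [
    [[0, 0, 1], [-0.13, 0.27, 0], 1],
    [[0, 0, 0], [0, 0, 0], 1],
    [[0, 0, 0], [0, 0, 0], 1],
    [[0, 0, 0], [0, 0, 0], 1]
  ]
}}

```text
time_s: 43.25
tcp_pos: [0.5283, 0.0568, 0.1971]
eef_rot: [-3.141, 0.0, 0.406]
wrist_force: [-0.5, -0.4, 0.3]
width: 0.0883
finger_force: 0.0
```

```bash
python3 - <<'E'
from h import *
s=ctrl.get_state();print(s['tcp_pos'],s['eef_rot'],s['time_s'],s['width'])
c=cam("wrist"); P,col=cloud(c)
m=(P[:,2]>.045)&(P[:,2]<.058)&(np.hypot(*(P[:,:2]-MK).T)<.1); r=cv2.minAreaRect((P[m,:2]*1000).astype('f4')); print("bar",r)
plan([.5280,.0568,.0695],.401,1)
E
```

```text
[0.52832299 0.0567713  0.19712937] [-3.14137458e+00  2.25390457e-04  4.05934234e-01] 43.25 0.08825401452803638
bar ((524.5282592773438, 57.17242431640625), (186.53814697265625, 60.79910659790039), 8.26671314239502)
[np.float64(0.037), np.float64(-0.005), np.float64(-0.005), np.float64(2.553)]
rp err [0.0002 0.0001]
```

Call:
{"op": "carry_out", "data": {
  "targets": [
    [[0, 0, 0.04], [0, 0, 0.6], 1],
    [[0, 0, 0], [0, 0, 0.7], 1],
    [[0, 0, 0], [0, 0, 0.7], 1],
    [[0, 0, 0], [0, 0, 0.4], 1],
    [[0, 0, 0], [0, 0, 0.15], 1]
  ]
}}

```text
time_s: 43.92
tcp_pos: [0.5281, 0.0564, 0.0688]
eef_rot: [-3.141, 0.001, 0.4]
wrist_force: [0.5, -0.2, 0.8]
width: 0.088
finger_force: 0.0
```

Call:
{"op": "carry_out", "data": {
  "targets": [
    [[0, 0, 0], [0, 0, 0], 1],
    [[0, 0, 0], [0, 0, 0], 1],
    [[0, 0, 0], [0, 0, 0], 1]
  ]
}}

```text
time_s: 44.3
tcp_pos: [0.5287, 0.0561, 0.0705]
eef_rot: [3.141, -0.001, 0.399]
wrist_force: [0.5, -0.2, -0.3]
width: 0.088
finger_force: 0.0
```

Call:
{"op": "carry_out", "data": {
  "targets": [
    [[0, 0, 0], [0, 0, 0], -1],
    [[0, 0, 0], [0, 0, 0], -1],
    [[0, 0, 0], [0, 0, 0], -1],
    [[0, 0, 0], [0, 0, 0], -1],
    [[0, 0, 0], [0, 0, 0], -1]
  ],
  "grip_force": 30
}}

```text
time_s: 44.92
tcp_pos: [0.5284, 0.0561, 0.0698]
eef_rot: [-3.142, 0.0, 0.399]
wrist_force: [-0.1, 0.2, 0.2]
width: 0.04
finger_force: 4.8
```

Call:
{"op": "carry_out", "data": {
  "targets": [
    [[0, 0, 0], [0, 0, 0], -1],
    [[0, 0, 0], [0, 0, 0], -1],
    [[0, 0, 0], [0, 0, 0], -1],
    [[0, 0, 0], [0, 0, 0], -1]
  ]
}}

```text
time_s: 45.42
tcp_pos: [0.5284, 0.0562, 0.0699]
eef_rot: [-3.142, -0.0, 0.399]
wrist_force: [-1.3, 1.0, 5.2]
width: 0.0312
finger_force: 30.0
```

Call:
{"op": "carry_out", "data": {
  "targets": [
    [[0, 0, -0.7], [0, 0, 0], -1],
    [[0, 0, -0.7], [0, 0, 0], -1],
    [[0, 0, -0.7], [0, 0, 0], -1],
    [[0, 0, -0.7], [0, 0, 0], -1],
    [[0, 0, -0.7], [0, 0, 0], -1]
  ]
}}

```text
time_s: 46.05
tcp_pos: [0.5284, 0.0562, 0.0699]
eef_rot: [-3.142, -0.0, 0.822]
wrist_force: [-1.3, 2.3, 5.3]
width: 0.0309
finger_force: 30.0
```

Call:
{"op": "carry_out", "data": {
  "targets": [
    [[0, 0, -0.7], [0, 0, 0], -1],
    [[0, 0, -0.7], [0, 0, 0], -1],
    [[0, 0, -0.7], [0, 0, 0], -1],
    [[0, 0, -0.7], [0, 0, 0], -1],
    [[0, 0, -0.7], [0, 0, 0], -1]
  ]
}}

```text
time_s: 46.68
tcp_pos: [0.5285, 0.0561, 0.0699]
eef_rot: [3.141, -0.0, 1.242]
wrist_force: [-1.3, 1.5, 4.8]
width: 0.0313
finger_force: 30.0
```

Call:
{"op": "carry_out", "data": {
  "targets": [
    [[0, 0, -0.7], [0, 0, 0], -1],
    [[0, 0, -0.7], [0, 0, 0], -1],
    [[0, 0, -0.7], [0, 0, 0], -1],
    [[0, 0, -0.7], [0, 0, 0], -1],
    [[0, 0, -0.3], [0, 0, 0], -1]
  ]
}}

```text
time_s: 47.3
tcp_pos: [0.5285, 0.0561, 0.0699]
eef_rot: [3.141, -0.0, 1.612]
wrist_force: [-1.0, 1.6, 5.2]
width: 0.0312
finger_force: 30.0
```

Call:
{"op": "carry_out", "data": {
  "targets": [
    [[0, 0, -0.2], [0, 0, 0], -1],
    [[0, 0, 0], [0, 0, 0], -1],
    [[0, 0, 0], [0, 0, 0], -1]
  ]
}}

```text
time_s: 47.68
tcp_pos: [0.5285, 0.0561, 0.0699]
eef_rot: [3.141, -0.0, 1.633]
wrist_force: [-2.4, 2.3, 4.6]
width: 0.0309
finger_force: 30.0
```

Turned to the stop. I release, rise and check.

Call:
{"op": "carry_out", "data": {
  "targets": [
    [[0, 0, 0], [0, 0, 0], 1],
    [[0, 0, 0], [0, 0, 0], 1],
    [[0, 0, 0], [0, 0, 0], 1],
    [[0, 0, 0], [0, 0, 0], 1],
    [[0, 0, 0], [0, 0, 0], 1]
  ]
}}

```text
time_s: 48.3
tcp_pos: [0.5284, 0.0561, 0.0696]
eef_rot: [-3.141, 0.0, 1.635]
wrist_force: [0.2, 1.1, -0.3]
width: 0.079
finger_force: 0.0
```

Call:
{"op": "carry_out", "data": {
  "targets": [
    [[0, 0, 0], [0, 0, -0.5], 1],
    [[0, 0, 0], [0, 0, -0.8], 1],
    [[0, 0, 0], [0, 0, -0.9], 1],
    [[0, 0, 0], [0, 0, -0.7], 1],
    [[0, 0, 0], [0, 0, 0], 1]
  ]
}}

```text
time_s: 48.92
tcp_pos: [0.5292, 0.056, 0.2171]
eef_rot: [3.136, 0.001, 1.635]
wrist_force: [0.5, 0.2, 0.1]
width: 0.0884
finger_force: 0.0
```

Call:
{"op": "carry_out", "data": {
  "targets": [
    [[0, 0, 0], [0, 0, 0], 1],
    [[0, 0, 0], [0, 0, 0], 1]
  ]
}}

```text
time_s: 49.18
tcp_pos: [0.528, 0.0561, 0.2135]
eef_rot: [-3.139, -0.0, 1.635]
wrist_force: [0.3, 0.2, 0.1]
width: 0.0882
finger_force: 0.0
```

```bash
python3 - <<'E'
from h import *
c=cam("wrist"); t=cam("top"); 
a=cv2.resize(c['img'][10:290,130:400],None,fx=1.5,fy=1.5); b=cv2.resize(t['img'][120:280,150:330],None,fx=2.2,fy=2.2)
o=np.zeros((430,800,3),'u1'); o[:420,:405]=a; o[:352,405:801]=b[:, :395]; cv2.imwrite("pics/end.png",o)
P,col=cloud(c); q=fr(P[:,:2],MK,MY)*1000
m=(P[:,2]>.046)&(P[:,2]<.058)&(abs(q[:,0])<40)&(abs(q[:,1])>32)&(abs(q[:,1])<100); print("bar",cv2.minAreaRect(q[m].astype('f4')))
m=(P[:,2]>.072)&(P[:,2]<.09)&(abs(q[:,0])<35)&(abs(q[:,1])<10); print("tabs x",np.percentile(q[m,0],[.5,99.5]))
nest(t)
E
```

```text
bar ((-0.21317100524902344, -0.04224395751953125), (185.69700622558594, 19.199615478515625), 89.90801239013672)
tabs x [-25.58679166  25.23453723]
nest [467.  286.1] [134.6  98.6] yaw deg 8.78 px [180 189  56  70] z [0.0093 0.0143 0.0173]
```

View pics/end.png

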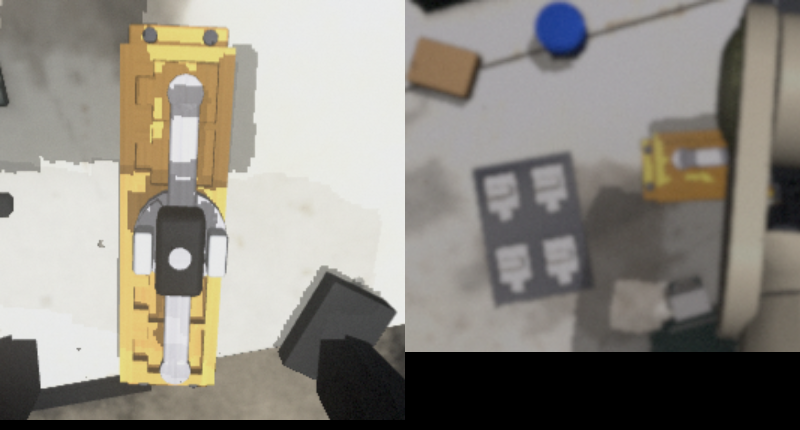

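The bar is back over the row at 0° with both tabs out at ±25 mm. The mould is empty and four pulls are seated in the nest at (500,195), (550,185), (512,265) and (562,255).

```bash
python3 -c "
from h import *
print(job.hand_in())"
```

```text
the job is handed in; nothing more can be done
None
```

The job is done and handed in at about 49 s: all four glass pulls sit flat and square in their own nest pockets, the mould is empty, and the keeper is turned back and locked with both tabs out.

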